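# Set the guide tubes in the winder's wire-guide head

### The job

Set up the wire-guide head for the next coil: fold its hinged guard back until it stands upright or leans back, then pull the guide tubes out of the wooden stand one by one and slide each, white eye up, down into a free bore of the block until its black ring is level with the block's top face. When every tube is set and let go, fold the guard fully down again; leave the carton, the cutters and the green-handled screwdriver where they lie.

Things in the scene. Friction and masses are not known exactly. Their poses are not given: they have to be found in the camera images.
- guide_head: wire-guide head, fixed on the bench. Origin on the bench under the middle of the row of bores; x from the front (four brass plunger heads) to the back plate, y along the row, z up. Foot plate 150 x 236 x 10 mm; aluminium block 44 (x) x 200 (y) x 45 mm on two legs, top face 95 mm, underside 50 mm above the bench; grey back plate 85 mm behind the bores, 168 mm high, carries the guard's hinge.
- guard (a joint): guard's hinge, rad: 0 = shut on its stop, level; 1.57 upright; 1.80 leaning back on its stop. Guard: grey sheet 128 x 216 x 3 mm with a 14 mm wire slot over the bores; shut, its underside is 175 mm above the bench and it covers the bores. Stiff friction hinge (0.32 N m, 2 to 5 N at the handle): it stays where it is left.
- guard_hinge (a point): middle of the guard's hinge line, 177 mm above the bench, 85 mm behind the row of bores; axes as guide_head, so y is the hinge line
- guard_handle (a point): middle of the round bar of the guard's handle: 10 mm in diameter, 80 mm clear length along the hinge direction. Guard shut, it is 113 mm in front of the hinge line and 38 mm above it (31 mm free under the bar). Its axes turn with the guard: x from front edge to hinge, z from the sheet to the bar.
- tube_stand: loose wooden block 60 (x) x 230 (y) x 72 mm, 0.9 kg, with four upright round pockets 20 mm in diameter and 60 mm deep (floor 12 mm above the bench), in a row along its y axis, 55 mm apart. Origin at the centre of its underside. The guide tubes stand in it with a little play (they lean up to 4 degrees).
- bore_1 (a point): centre of the mouth of bore 1, in the plane of the block's top face; axes as guide_head. Vertical through bore 17.6 mm wide, 45 mm long, 50 mm from the next, mouth barely chamfered. A spring plunger in it presses on the tube, which then slides at about 4 to 15 N and stays at the depth where it is left; nothing stops it at the right depth.
- bore_2 (a point): centre of the mouth of bore 2, in the plane of the block's top face; axes as guide_head. Vertical through bore 17.6 mm wide, 45 mm long, 50 mm from the next, mouth barely chamfered. A spring plunger in it presses on the tube, which then slides at about 4 to 15 N and stays at the depth where it is left; nothing stops it at the right depth.
- bore_3 (a point): centre of the mouth of bore 3, in the plane of the block's top face; axes as guide_head. Vertical through bore 17.6 mm wide, 45 mm long, 50 mm from the next, mouth barely chamfered. A spring plunger in it presses on the tube, which then slides at about 4 to 15 N and stays at the depth where it is left; nothing stops it at the right depth.
- bore_4 (a point): centre of the mouth of bore 4, in the plane of the block's top face; axes as guide_head. Vertical through bore 17.6 mm wide, 45 mm long, 50 mm from the next, mouth barely chamfered. A spring plunger in it presses on the tube, which then slides at about 4 to 15 N and stays at the depth where it is left; nothing stops it at the right depth.
- tube_1_center (a point): centre (half-way along) of guide tube 1, a long one: round steel tube 16 mm in diameter, 140 mm long, 90 g, z axis along the tube towards its upper end, the one with the white ceramic eye; lower end rounded (radius 8 mm). May be absent.
- tube_1_ring (a point): tube 1: point on its axis at the middle of the black depth ring (band 4 mm high), 75 mm from the lower end and 65 mm from the upper end
- tube_2_center (a point): centre (half-way along) of guide tube 2, a short one: round steel tube 16 mm in diameter, 125 mm long, 90 g, z axis along the tube towards its upper end, the one with the white ceramic eye; lower end rounded (radius 8 mm). May be absent.
- tube_2_ring (a point): tube 2: point on its axis at the middle of the black depth ring (band 4 mm high), 67 mm from the lower end and 58 mm from the upper end
- tube_3_center (a point): centre (half-way along) of guide tube 3, a long one: round steel tube 16 mm in diameter, 140 mm long, 90 g, z axis along the tube towards its upper end, the one with the white ceramic eye; lower end rounded (radius 8 mm). May be absent.
- tube_3_ring (a point): tube 3: point on its axis at the middle of the black depth ring (band 4 mm high), 75 mm from the lower end and 65 mm from the upper end
- tube_4_center (a point): centre (half-way along) of guide tube 4, a short one: round steel tube 16 mm in diameter, 125 mm long, 90 g, z axis along the tube towards its upper end, the one with the white ceramic eye; lower end rounded (radius 8 mm). May be absent.
- tube_4_ring (a point): tube 4: point on its axis at the middle of the black depth ring (band 4 mm high), 67 mm from the lower end and 58 mm from the upper end
- carton: small brown cardboard carton, 155 x 64 x 47 mm, lying behind the guide head; origin at the centre of its underside; not to be disturbed
- cutters: side cutters, 172 x 58 x 14 mm, lying on the bench; not to be disturbed
- screwdriver_g: screwdriver with green handle, 170 x 29 x 27 mm, lying on the bench; not to be disturbed
There are look-alikes about, which are no part of the job. Leave any yellow look-alike of the part that bears tube_3_center alone.

How it is judged (in metres and radians):
On the way, in this order (a step that is already met when the one before it is completed fails the run):
1. the guard is folded back to upright or beyond (value of joint guard above 1.4 rad), for 0.2 s.
2. every tube stands in a bore with its ring level with the block's top face, let go ((horizontal distance between tube_1_ring and bore_1 below 0.004 m or horizontal distance between tube_1_ring and bore_2 below 0.004 m or horizontal distance between tube_1_ring and bore_3 below 0.004 m or horizontal distance between tube_1_ring and bore_4 below 0.004 m) and z of tube_1_ring in the frame of bore_1 between -0.004 and 0.004 m and angle between each of tube_1_center, tube_2_center, tube_3_center, tube_4_center's own z axis and vertical below 0.08 rad and (horizontal distance between tube_2_ring and bore_1 below 0.004 m or horizontal distance between tube_2_ring and bore_2 below 0.004 m or horizontal distance between tube_2_ring and bore_3 below 0.004 m or horizontal distance between tube_2_ring and bore_4 below 0.004 m) and z of tube_2_ring in the frame of bore_1 between -0.004 and 0.004 m and (horizontal distance between tube_3_ring and bore_1 below 0.004 m or horizontal distance between tube_3_ring and bore_2 below 0.004 m or horizontal distance between tube_3_ring and bore_3 below 0.004 m or horizontal distance between tube_3_ring and bore_4 below 0.004 m) and z of tube_3_ring in the frame of bore_1 between -0.004 and 0.004 m and (horizontal distance between tube_4_ring and bore_1 below 0.004 m or horizontal distance between tube_4_ring and bore_2 below 0.004 m or horizontal distance between tube_4_ring and bore_3 below 0.004 m or horizontal distance between tube_4_ring and bore_4 below 0.004 m) and z of tube_4_ring in the frame of bore_1 between -0.004 and 0.004 m and contact force between the fingers and tube_1 below 0.1 N and contact force between the fingers and tube_2 below 0.1 N and contact force between the fingers and tube_3 below 0.1 N and contact force between the fingers and tube_4 below 0.1 N), for 0.3 s.
At the end, for the whole second after the job is handed in: every tube present stands upright in a bore of its own, white eye up, the middle of its black ring within 4 mm of the block's top face, at rest, and the guard is folded down to within 0.06 rad of its stop ((horizontal distance between tube_1_ring and bore_1 below 0.004 m or horizontal distance between tube_1_ring and bore_2 below 0.004 m or horizontal distance between tube_1_ring and bore_3 below 0.004 m or horizontal distance between tube_1_ring and bore_4 below 0.004 m) and z of tube_1_ring in the frame of bore_1 between -0.004 and 0.004 m and angle between each of tube_1_center, tube_2_center, tube_3_center, tube_4_center's own z axis and vertical below 0.08 rad and (horizontal distance between tube_2_ring and bore_1 below 0.004 m or horizontal distance between tube_2_ring and bore_2 below 0.004 m or horizontal distance between tube_2_ring and bore_3 below 0.004 m or horizontal distance between tube_2_ring and bore_4 below 0.004 m) and z of tube_2_ring in the frame of bore_1 between -0.004 and 0.004 m and (horizontal distance between tube_3_ring and bore_1 below 0.004 m or horizontal distance between tube_3_ring and bore_2 below 0.004 m or horizontal distance between tube_3_ring and bore_3 below 0.004 m or horizontal distance between tube_3_ring and bore_4 below 0.004 m) and z of tube_3_ring in the frame of bore_1 between -0.004 and 0.004 m and (horizontal distance between tube_4_ring and bore_1 below 0.004 m or horizontal distance between tube_4_ring and bore_2 below 0.004 m or horizontal distance between tube_4_ring and bore_3 below 0.004 m or horizontal distance between tube_4_ring and bore_4 below 0.004 m) and z of tube_4_ring in the frame of bore_1 between -0.004 and 0.004 m and value of joint guard below 0.06 rad and linear speed of each of tube_1, tube_2, tube_3, tube_4 below 0.02 m/s); the robot touches nothing.
It fails at once if the carton is pushed more than 25 mm from its place (distance of carton from where it was at the start of the episode above 0.025 m).
It fails at once if the side cutters is pushed more than 25 mm from its place (distance of cutters from where it was at the start of the episode above 0.025 m).
It fails at once if the green-handled screwdriver is pushed more than 25 mm from its place (distance of screwdriver_g from where it was at the start of the episode above 0.025 m).
Of tube_1, tube_2, tube_3, tube_4 only 2 to 4 are there at a start; the rules pass over those that are not, and their reading is None.
At some moment in a run one of tube_stand may be knocked a few centimetres aside while the robot is not near it.
It also fails if it takes over 210 s, if anything falls off the work surface, if the arm or the gripper's body presses on something with over 40 N, if the wrist force passes 120 N, or if a joint passes its speed limit or range.

### The arm

A 6-joint arm with a two-finger parallel gripper is mounted at the origin on a cart in front of the work surface, level with it; the furniture and walls round the work are solid. World frame = base frame: x ahead of the robot, y to its left, z up, the work surface at z = 0. Lengths are in mm, angles in rad, forces in N, time in s.
With the tool pointing down it reaches from about 275 to 1000 mm from the base axis. Payload 8.4 kg.
Tool frame: the origin (TCP) lies between the finger pads; the fingertips stand 25 mm ahead of it and the grasp point (between the pads) lies 6 mm ahead of it; z points along the fingers, y is the direction in which the jaws open and shut (so a half turn about z gives the same grasp; the last joint's range is limited). The gripper opens to 85 mm and grips with 20 to 120 N. Pads are 22 mm wide; open, the fingers measure 114 mm over their backs; the gripper's body (76 mm by 85 mm) begins 54 mm behind the grasp point. The pads swing forward as they close: fully open they stand 13 mm farther back than shut.
Start: joints at [1.282, 0.353, 1.633, -0, 1.155, -0.002], TCP at [176.801, 599.474, 256.281] pointing down, gripper open.
Joint ranges: [-2.63, 2.63], [-0.92, 2.1], [0.06, 2.66], [-1.3, 4.44], [0, 2.69], [-3.02, 3.02]. Speed limits (rad/s): [2.22, 2.22, 2.79, 3.14, 3.14, 3.14].

### API

Orientations are given as [roll, pitch, yaw] about the fixed x, y, z axes, in that order (R = Rz(yaw) Ry(pitch) Rx(roll)).
In Python, from cell import arm gives the robot as it stands.
- The arm moves only by the tool arm_command, never from a script. Its argument "targets" is a list of rows, each an object with "offset": the shift along the world's x, y, z in m, a list of three; "angular": the turn, a rotation vector about the world's x, y, z in degrees, a list of three. In form: [{"offset": [dx, dy, dz], "angular": [rx, ry, rz]}, ...]. A call has 1 to 20 rows; each row is the pose to reach, as a shift and turn from the pose measured when the call began; what a row does not reach only later rows make up. A row lasts 1/8 s, in which the tool goes at most 62.5 mm and 10.7 degrees, less where a joint would pass 70% of its speed; a pose out of reach is approached as far as the arm can. A call with a gripper value outside its range is refused whole. "jaw" is the finger opening in m, from 0 to 0.0854, set as the call begins (left out, the last holds). The fingers move at their own pace and stop on an object; "grip_force" is the grip in N (left out, the last holds). Time passes only in rows, so rows that repeat a pose let the fingers close. It gives the time, the measured TCP pose, the force and the opening at its end, in the units of the state.
- arm.get_state(): the state, without advancing time (a new reading comes with each control period).
- arm.snapshot(name): name is "side" or "top"; returns a dict with "frame" (400x640x3 uint8, red, green, blue), "camera_matrix" (3x3 intrinsics, pixels), "distortion" ([k1, k2, p1, p2, k3] as OpenCV has them; the pictures are not rectified), "world_from_camera" (4x4, takes a point from camera to world coordinates). Camera axes: x right, y down, z forward; pixel columns grow to the right and rows downward; lengths in mm; the calibration is good to about 2 mm. A picture is of the moment at which its call begins. There is no depth.
- arm.finish_job(): hands the job in, once; it reports no verdict.
The state is a dict: "t": time; "joint_positions": joint angles; "dq": joint speeds; "effort": joint torques, N m; "tcp_pos": TCP position; "eef_rot": TCP orientation; "wrist_force": force on the tool from outside, world axes, zero at the start; "torque": the same for the moment, N m; "opening": finger opening in mm.
Only numpy, scipy, OpenCV 4.12 (cv2) and the standard library are available. Lean on these libraries where they do the work, as an engineer would, in place of code of your own. Each camera call takes 0.05 s, during which the arm holds its last target.

## Working session

There is one attempt and no reset: what is moved stays moved. The work goes in short steps, Python scripts to look and compute and a tool call to move; the robot and the scene stay as the last step left them, time stands still between calls to the robot, and variables do not carry over. Pictures are saved under pics/ and viewed, and the job is handed in when it is done.

Besides the shell and the picture viewer there is one more tool, called after ">>>" by a JSON object that holds its "fn" and its "kwargs", one argument or row to a line. arm_command: Moves the arm, as the interface text tells. Its arguments: {"type":"object","properties":{"targets":{"type":"array","items":{"type":"object","properties":{"offset":{"type":"array","items":{"type":"number"}},"angular":{"type":"array","items":{"type":"number"}}}}},"jaw":{"type":"number"},"grip_force":{"type":"number"}},"required":["targets"]}

```bash
mkdir -p pics; ls; python3 - <<'E'
from cell import arm
import cv2
s=arm.get_state();print(s)
for n in("side","top"):
    d=arm.snapshot(n);cv2.imwrite(f"pics/{n}0.png",d["frame"][:,:,::-1]);print(d["camera_matrix"],d["distortion"],d["world_from_camera"])
E
```

```text
pics
{'t': 0.0, 'joint_positions': array([ 1.28164977e+00,  3.53635212e-01,  1.63415315e+00,  2.32754695e-05,
        1.15521244e+00, -2.41128817e-03]), 'dq': array([-0.00011854, -0.00126337, -0.00065728,  0.00047055, -0.00181946,
        0.00048673]), 'effort': array([-1.34889856e-04, -6.05239034e+01, -3.42072237e+01,  4.60582476e-05,
        9.08572722e-03,  6.73068530e-05]), 'tcp_pos': array([176.63425917, 599.0457845 , 255.56160581]), 'eef_rot': array([-3.14018455e+00, -2.46764304e-05,  2.85484796e+00]), 'wrist_force': array([-1.40033804,  1.0138948 , -0.0479438 ]), 'torque': array([ 0.00476393, -0.05431402, -0.03057538]), 'opening': 85.70313569903803}
[[448.00269906   0.         322.74215021]
 [  0.         448.00269906 197.03318206]
 [  0.           0.           1.        ]] [-0.01489831  0.          0.          0.          0.        ] [[-9.33896536e-01 -1.18520448e-01  3.37327975e-01  1.58257730e+02]
 [-3.57439231e-01  3.32251992e-01 -8.72837791e-01  9.87442057e+02]
 [-8.62876562e-03 -9.35714442e-01 -3.52652842e-01  5.34126234e+02]
 [ 0.00000000e+00  0.00000000e+00  0.00000000e+00  1.00000000e+00]]
[[389.43585979   0.         309.5125923 ]
 [  0.         389.43585979 201.29621925]
 [  0.           0.           1.        ]] [0.00712141 0.         0.         0.         0.        ] [[ 1.01374792e-02 -9.87534557e-01  1.57075558e-01  3.73868622e+02]
 [-9.99780187e-01 -7.12693341e-03  1.97176306e-02  2.85335680e+00]
 [-1.83523746e-02 -1.57240918e-01 -9.87389733e-01  1.33018313e+03]
 [ 0.00000000e+00  0.00000000e+00  0.00000000e+00  1.00000000e+00]]
```

View pics/side0.png

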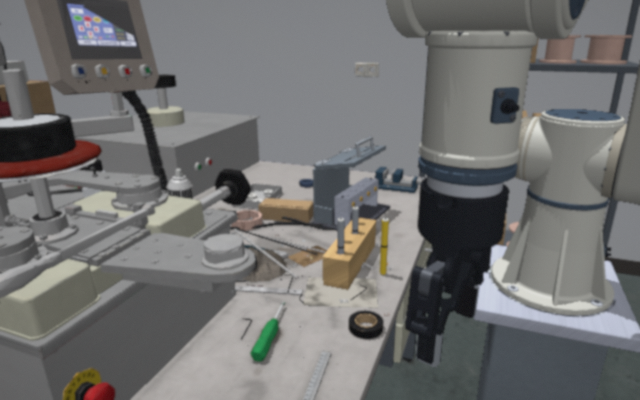

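View pics/top0.png

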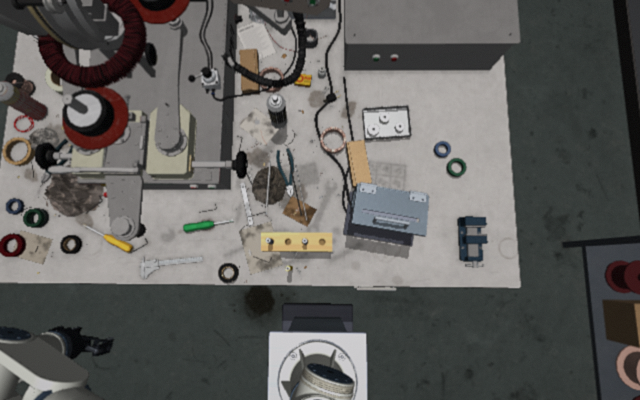

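The top view shows the stand at about (297,243) with tubes in pockets at (270,243) and (305,243). The yellow decoy is at (289,268) and the guard at (388,213). I'll zoom in next.

```bash
cat > h.py <<'E'
from cell import arm
import cv2, numpy as np
def snap(n): return arm.snapshot(n)
def crop(d,x0,y0,x1,y1,k,name):
    f=d["frame"][y0:y1,x0:x1,::-1]
    cv2.imwrite("pics/"+name,cv2.resize(f,None,fx=k,fy=k,interpolation=cv2.INTER_CUBIC))
def ray(d,uv):
    p=cv2.undistortPoints(np.array([[uv]],float),d["camera_matrix"],d["distortion"])[0,0]
    T=d["world_from_camera"];return T[:3,3],T[:3,:3]@np.r_[p,1]
def onz(d,uv,z):
    o,r=ray(d,uv);return (o+r*(z-o[2])/r[2]).round(1)
def tri(da,ua,db,ub):
    o1,r1=ray(da,ua);o2,r2=ray(db,ub);r1=r1/np.linalg.norm(r1);r2=r2/np.linalg.norm(r2)
    A=np.c_[r1,-r2];s=np.linalg.lstsq(A,o2-o1,rcond=None)[0]
    p,q=o1+s[0]*r1,o2+s[1]*r2;return ((p+q)/2).round(1),np.linalg.norm(p-q).round(1)
def proj(d,P):
    T=np.linalg.inv(d["world_from_camera"])
    return cv2.projectPoints(np.array(P,float).reshape(-1,3),cv2.Rodrigues(T[:3,:3])[0],T[:3,3],d["camera_matrix"],d["distortion"])[0][:,0].round(1)
E
python3 - <<'E'
from h import *
d=snap("top");crop(d,240,180,440,300,4,"t1.png")
d=snap("side");crop(d,270,120,430,300,4,"s1.png")
E
```

```text
(no output)
```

View pics/t1.png

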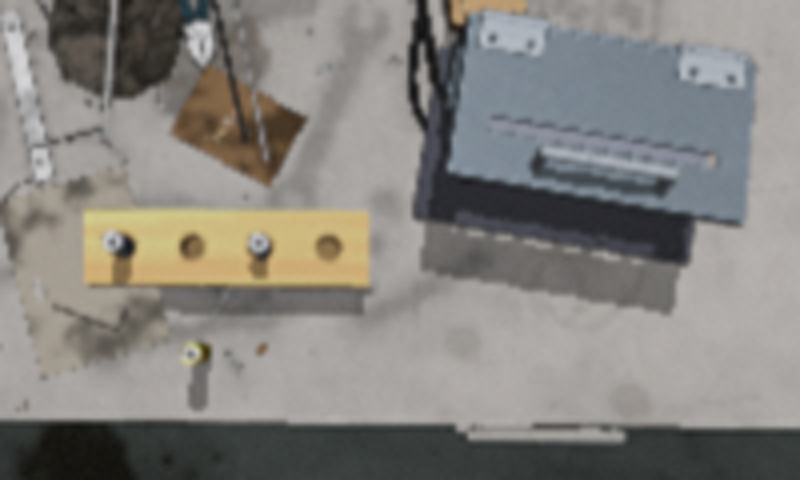

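View pics/s1.png

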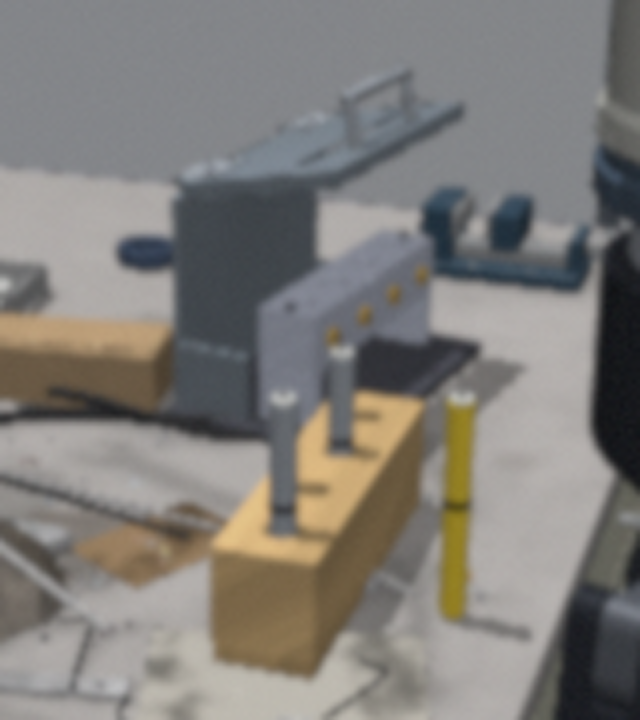

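```bash
python3 - <<'E'
from h import *
d=snap("top");s=snap("side")
T=lambda x,y:((x+.5)/4-.5+240,(y+.5)/4-.5+180)
S=lambda x,y:((x+.5)/4-.5+270,(y+.5)/4-.5+120)
for n,p in dict(fl=(448,177),fr=(743,223),bl=(470,13),br=(754,58)).items(): print(n,onz(d,T(*p),178.5))
for n,p in dict(h1=(545,153),h2=(672,176)).items(): print(n,onz(d,T(*p),220))
for n,p in dict(h1=(345,100),h2=(410,75)).items(): print('sideh',n,onz(s,S(*p),215))
print(tri(d,T(545,153),s,S(345,100)),tri(d,T(672,176),s,S(410,75)))
for n,p in dict(tl=(84,210),tr=(370,210),bl=(84,285),br=(370,287),p2=(192,246),p4=(328,247)).items(): print('stand',n,onz(d,T(*p),72))
for n,p in dict(footfl=(416,217),footfr=(690,262)).items(): print(n,onz(d,T(*p),10))
print('tube1',tri(d,T(117,241),s,S(284,396)),'tube2',tri(d,T(259,243),s,S(342,351)),'yel',tri(d,T(193,352),s,S(461,397)))
print('plunger z73', [onz(s,S(*p),72.5) for p in((334,335),(365,315),(394,293),(422,273))])
print('block top corners', [onz(s,S(*p),95) for p in((260,307),(318,325),(432,240),(380,235))])
E
```

```text
fl [490.3 -99.6 178.5]
fr [ 458.2 -315.4  178.5]
bl [ 614.3 -116.9  178.5]
br [ 581.3 -328.   178.5]
h1 [ 503.9 -165.2  220. ]
h2 [ 488.1 -254.9  220. ]
sideh h1 [ 527.5 -240.6  215. ]
sideh h2 [ 503.4 -332.8  215. ]
(array([ 503. , -162.6,  235.3]), np.float64(2.0)) (array([ 484.5, -252.1,  234.5]), np.float64(4.3))
stand tl [471.8 185.3  72. ]
stand tr [473.8 -46.   72. ]
stand bl [411.6 183.5  72. ]
stand br [412.2 -46.1  72. ]
stand p2 [443.5  97.2  72. ]
stand p4 [443.7 -12.3  72. ]
footfl [473.1 -87.3  10. ]
footfr [ 437.5 -316.6   10. ]
tube1 (array([442.2, 148.1, 150.5]), np.float64(0.6)) tube2 (array([442.4,  41.1, 135.9]), np.float64(0.8)) yel (array([359.3,  89.8, 138.3]), np.float64(1.8))
plunger z73 [array([ 501.3, -136.6,   72.5]), array([ 491.9, -181.9,   72.5]), array([ 484.6, -233.6,   72.5]), array([ 476.4, -284.1,   72.5])]
block top corners [array([ 548.9, -115.4,   95. ]), array([500.3, -95.9,  95. ]), array([ 473.1, -298.8,   95. ]), array([ 514.2, -297.3,   95. ])]
```

```bash
python3 - <<'E'
from h import *
d=snap("top");crop(d,355,195,435,240,10,"t2.png")
d=snap("side");crop(d,330,130,400,180,10,"s2.png")
E
```

```text
(no output)
```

View pics/t2.png

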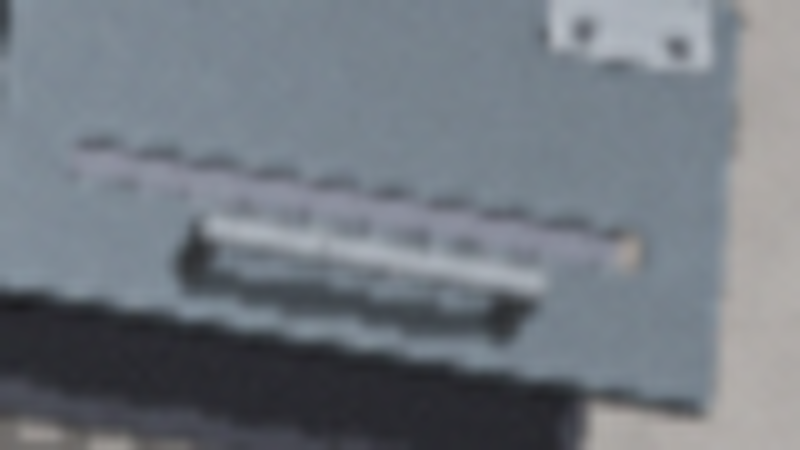

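View pics/s2.png

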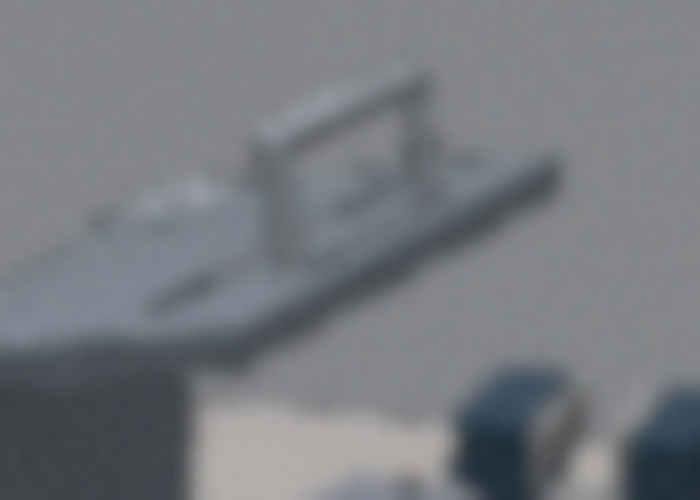

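```bash
python3 - <<'E'
from h import *
d=snap("top");s=snap("side")
T=lambda x,y:((x+.5)/10-.5+355,(y+.5)/10-.5+195)
S=lambda x,y:((x+.5)/10-.5+330,(y+.5)/10-.5+130)
a,b=onz(d,T(200,228),216),onz(d,T(543,283),216);print(a,b,(a+b)/2,np.linalg.norm(a-b),np.arctan2(b[0]-a[0],a[1]-b[1]))
print(tri(d,T(200,228),s,S(262,140)),tri(d,T(543,283),s,S(425,85)))
print(proj(s,[a,b]),S(262,140),S(425,85))
yaw=-.148;R=np.array([[np.cos(yaw),-np.sin(yaw)],[np.sin(yaw),np.cos(yaw)]])
m=((a+b)/2)[:2]
O=m+R@[28,0];print('origin',O)
W=lambda x,y,z:[*(O+R@[x,y]),z]
P=[W(-22,100,95),W(-22,-100,95),W(22,100,95),W(-22,100,50),W(-22,75,72),W(-22,-75,72),W(-43,108,178),W(-43,-108,178),W(85,108,178)]
print(proj(d,P).tolist());print(proj(s,P).tolist())
E
```

```text
[ 505.8 -162.   216. ] [ 490.8 -259.4  216. ] [ 498.3 -210.7  216. ] 98.5482622880789 -0.1528036255704024
(array([ 503.2, -158.5,  239.3]), np.float64(0.2)) (array([ 486.3, -255.7,  234.5]), np.float64(5.3))
[[355.1 151.5]
 [369.8 143.8]] (355.75, 143.55) (372.05, 138.05)
origin [ 525.99390334 -214.8288882 ]
[[353.4, 217.5], [416.2, 227.3], [355.3, 204.0], [352.1, 219.1], [360.4, 219.6], [406.6, 226.8], [352.3, 220.8], [425.2, 232.2], [358.3, 179.1]]
[[344.5, 198.0], [373.4, 178.0], [330.5, 195.4], [344.4, 213.0], [348.5, 202.8], [370.0, 187.2], [350.5, 171.1], [381.7, 152.4], [309.2, 164.7]]
```

```bash
python3 - <<'E'
from h import *
d=snap("top");s=snap("side")
T4=lambda x,y:((x+.5)/4-.5+240,(y+.5)/4-.5+180)
S4=lambda x,y:((x+.5)/4-.5+270,(y+.5)/4-.5+120)
T=lambda x,y:((x+.5)/10-.5+355,(y+.5)/10-.5+195)
S=lambda x,y:((x+.5)/10-.5+330,(y+.5)/10-.5+130)
print(tri(d,T4(448,177),s,S(240,345)),tri(d,T(705,408),s,S(555,165)), tri(d,T4(470,13),s,S4(180,182)))
yaw=-.148;R=np.array([[np.cos(yaw),-np.sin(yaw)],[np.sin(yaw),np.cos(yaw)]])
for O in([508.5,-200.6],[512,-205],):
  print(O)
  for th in (0,.1,.2,.3):
    c,sn=np.cos(th),np.sin(th)
    def G(x,y,z): # x from hinge (neg front)
        X=x*c+z*sn; Z=-x*sn+z*c
        return [*(np.array(O)+R@[85+X,y]),177+Z]
    P=[G(-113,49,38),G(-113,-49,38),G(-126,108,1),G(-126,-108,1)]
    print(th,proj(d,P).tolist(),proj(s,P).tolist())
print([T(200,228),T(543,283),T4(448,177),T(705,408)],[S(262,140),S(425,85),S(240,345),S(555,165)])
E
```

```text
(array([489. , -97.5, 199.5]), np.float64(1.8)) (array([ 456.5, -308.5,  200.4]), np.float64(0.4)) (array([ 611.5, -117.7,  179.3]), np.float64(5.4))
[508.5, -200.6]
0 [[369.7, 223.5], [403.8, 228.9], [347.6, 226.0], [420.6, 237.5]] [[359.8, 153.6], [374.2, 145.8], [354.5, 173.1], [385.6, 154.0]]
0.1 [[370.4, 221.6], [404.9, 227.0], [348.0, 225.4], [421.8, 236.9]] [[358.5, 149.5], [372.9, 141.8], [354.4, 168.5], [385.5, 149.9]]
0.2 [[371.2, 219.3], [406.0, 224.7], [348.4, 224.3], [423.0, 236.0]] [[356.7, 145.4], [371.3, 138.0], [353.7, 163.8], [385.1, 145.8]]
0.3 [[372.0, 216.6], [407.1, 222.1], [348.9, 222.8], [424.3, 234.5]] [[354.6, 141.5], [369.3, 134.4], [352.7, 159.2], [384.2, 141.7]]
[512, -205]
0 [[371.2, 222.3], [405.4, 227.6], [349.1, 224.8], [422.1, 236.3]] [[359.1, 153.1], [373.4, 145.3], [353.7, 172.5], [384.8, 153.5]]
0.1 [[372.0, 220.4], [406.4, 225.8], [349.5, 224.2], [423.3, 235.7]] [[357.7, 149.0], [372.2, 141.4], [353.6, 167.9], [384.7, 149.4]]
0.2 [[372.7, 218.1], [407.5, 223.5], [349.9, 223.1], [424.5, 234.8]] [[355.9, 144.9], [370.5, 137.6], [353.0, 163.3], [384.3, 145.3]]
0.3 [[373.6, 215.4], [408.6, 220.8], [350.5, 221.6], [425.8, 233.3]] [[353.9, 141.1], [368.6, 134.0], [351.9, 158.6], [383.4, 141.3]]
[(374.55, 217.35), (408.85, 222.85), (351.625, 223.875), (425.05, 235.35)] [(355.75, 143.55), (372.05, 138.05), (353.55, 164.05), (385.05, 146.05)]
```

The guard starts slightly open (about 0.2 rad). Its bar is near (494,-206,237). I'll approach it from above.

>>> {"fn": "arm_command", "kwargs": {
  "targets": [
    {"offset": [0.018, -0.045, 0.03], "angular": [0, 0, -4.5]},
    {"offset": [0.04, -0.1, 0.05], "angular": [0, 0, -10]},
    {"offset": [0.06, -0.155, 0.07], "angular": [0, 0, -16]},
    {"offset": [0.083, -0.21, 0.08], "angular": [0, 0, -22]},
    {"offset": [0.105, -0.265, 0.09], "angular": [0, 0, -28]},
    {"offset": [0.126, -0.32, 0.095], "angular": [0, 0, -33]},
    {"offset": [0.148, -0.375, 0.095], "angular": [0, 0, -39]},
    {"offset": [0.17, -0.43, 0.095], "angular": [0, 0, -44]},
    {"offset": [0.191, -0.485, 0.095], "angular": [0, 0, -50]},
    {"offset": [0.213, -0.54, 0.095], "angular": [0, 0, -55]},
    {"offset": [0.235, -0.595, 0.095], "angular": [0, 0, -61]},
    {"offset": [0.256, -0.65, 0.095], "angular": [0, 0, -66.5]},
    {"offset": [0.278, -0.705, 0.09], "angular": [0, 0, -72]},
    {"offset": [0.3, -0.76, 0.085], "angular": [0, 0, -78]},
    {"offset": [0.31, -0.785, 0.08], "angular": [0, 0, -81]},
    {"offset": [0.317, -0.805, 0.074], "angular": [0, 0, -82.2]},
    {"offset": [0.317, -0.805, 0.074], "angular": [0, 0, -82.2]},
    {"offset": [0.317, -0.805, 0.074], "angular": [0, 0, -82.2]}
  ],
  "jaw": 0.055,
  "grip_force": 40
}}

```text
t: 2.85
tcp_pos: [493.6, -204.7, 330.4]
eef_rot: [-3.141, -0.0, 1.421]
wrist_force: [-0.2, -0.1, -0.6]
opening: 55.3
```

```bash
python3 - <<'E'
from h import *
d=snap("top");crop(d,310,150,450,270,5,"t3.png")
d=snap("side");crop(d,290,70,450,220,5,"s3.png")
s=arm.get_state();print(s['t'],s['tcp_pos'],s['eef_rot'],s['joint_positions'])
E
```

```text
2.95 [ 493.70031211 -204.59901244  330.6781587 ] [ 3.14114264e+00 -1.04484325e-04  1.42158509e+00] [-3.95807150e-01  1.44800826e-01  1.73881149e+00  2.21974092e-04
  1.25756945e+00 -2.46664240e-01]
```

View pics/s3.png

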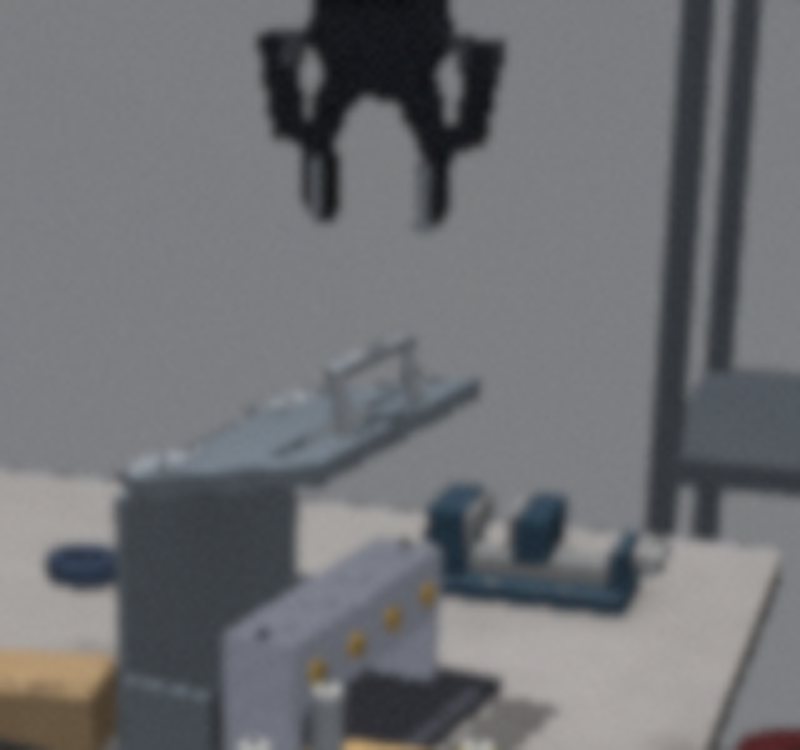

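View pics/t3.png

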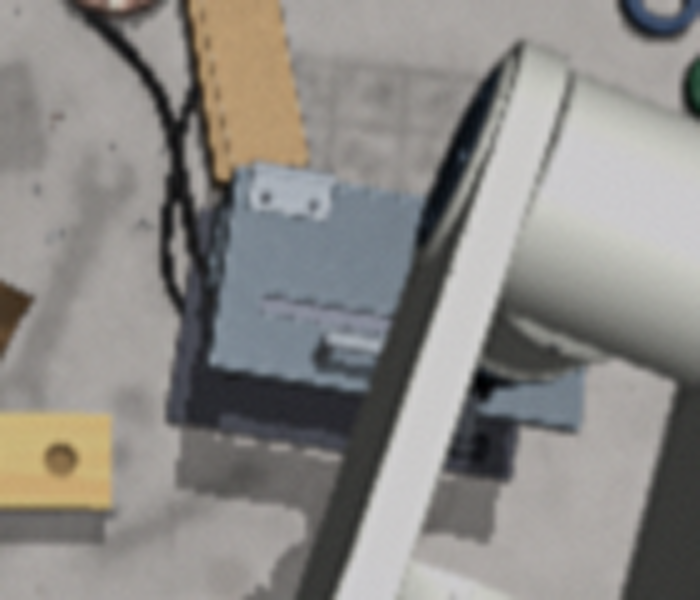

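The gripper is centred above the bar at about (372,345) in the crop. I'll descend and close.

>>> {"fn": "arm_command", "kwargs": {
  "targets": [
    {"offset": [0, -0.002, -0.03], "angular": [0, 0, 0]},
    {"offset": [0, -0.002, -0.06], "angular": [0, 0, 0]},
    {"offset": [0, -0.002, -0.08], "angular": [0, 0, 0]},
    {"offset": [0, -0.002, -0.088], "angular": [0, 0, 0]},
    {"offset": [0, -0.002, -0.088], "angular": [0, 0, 0]}
  ]
}}

```text
t: 3.58
tcp_pos: [493.7, -206.2, 242.9]
eef_rot: [3.141, -0.0, 1.422]
wrist_force: [0.2, -0.4, 1.1]
opening: 54.9
```

>>> {"fn": "arm_command", "kwargs": {
  "targets": [
    {"offset": [0, 0, 0]},
    {"offset": [0, 0, 0]},
    {"offset": [0, 0, 0]},
    {"offset": [0, 0, 0]},
    {"offset": [0, 0, 0]},
    {"offset": [0, 0, 0]}
  ],
  "jaw": 0.0,
  "grip_force": 40
}}

```text
validation failed for argument at $.ta...
```

```bash
python3 - <<'E'
from h import *
d=snap("side");crop(d,290,70,450,220,5,"s4.png")
s=arm.get_state();print(s['t'],s['tcp_pos'],s['wrist_force'],s['torque'],s['opening'])
E
```

```text
3.625 [ 494.02861259 -206.400316    243.39380847] [0.06406843 0.34166887 0.29271616] [-0.07448137 -0.02155547  0.02645676] 55.025971624131365
```

View pics/s4.png

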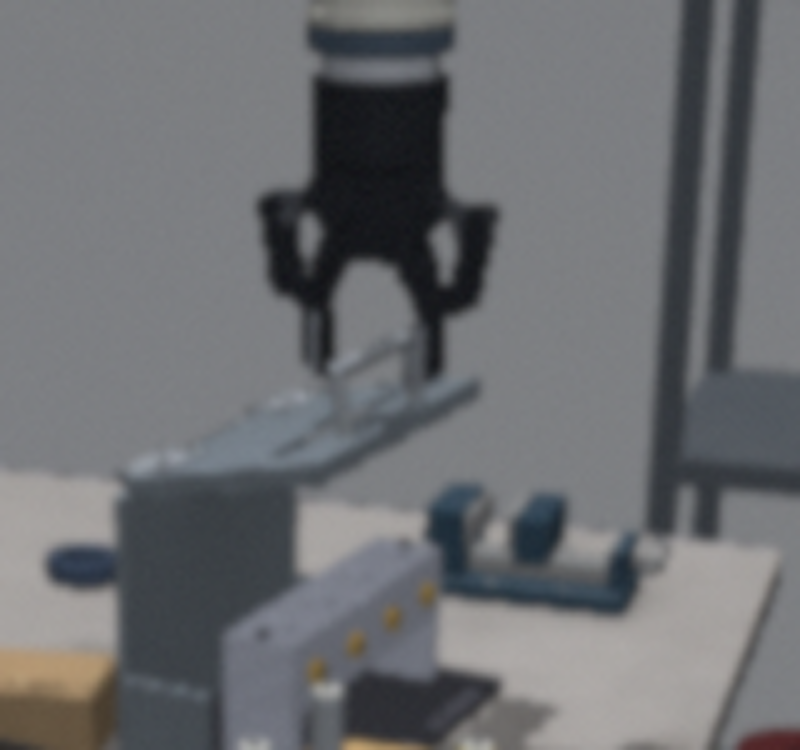

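The fingers straddle the bar, so I'll close them.

>>> {"fn": "arm_command", "kwargs": {
  "targets": [
    {"offset": [0, 0, 0], "angular": [0, 0, 0]},
    {"offset": [0, 0, 0], "angular": [0, 0, 0]},
    {"offset": [0, 0, 0], "angular": [0, 0, 0]},
    {"offset": [0, 0, 0], "angular": [0, 0, 0]},
    {"offset": [0, 0, 0], "angular": [0, 0, 0]},
    {"offset": [0, 0, 0], "angular": [0, 0, 0]}
  ],
  "jaw": 0.0,
  "grip_force": 40
}}

```text
t: 4.38
tcp_pos: [494.2, -206.5, 243.4]
eef_rot: [3.14, 0.0, 1.422]
wrist_force: [0.8, -0.0, 0.4]
opening: 8.7
```

```bash
python3 - <<'E'
from h import *
s=arm.get_state();print(s['t'],s['tcp_pos'],s['wrist_force'],s['torque'],s['opening'])
yaw=-.148
b=np.array([494,-206,237.]);
hinge=np.array([595,-220.5,177])
c,sn=np.cos(yaw),np.sin(yaw)
dx=(b-hinge)[0]*c+(b-hinge)[1]*sn; r0=np.array([dx,60]); print(r0,np.hypot(*r0))
# rotate about hinge so front goes up/back
a0=np.arctan2(60,-dx)
print('theta0',a0-np.arctan2(38,113))
r=np.hypot(*r0)
for i in range(1,19):
    a=a0+i*1.44/18
    X=-r*np.cos(a);Z=r*np.sin(a)
    ddx=X-dx;print(i,round(a-.3243,2),np.round([ddx*c/1000,ddx*sn/1000,(Z-60)/1000],4).tolist())
E
```

```text
4.375 [ 494.17749528 -206.51166838  243.43533455] [ 0.81047749 -0.02977467  0.44445995] [-0.08368071 -0.22074772 -0.15039026] 8.745464164678515
[-102.03403987   60.        ] 118.36783892461357
theta0 0.20717519186389494
1 0.29 [0.0051, -0.0008, 0.008]
2 0.37 [0.0107, -0.0016, 0.0155]
3 0.45 [0.017, -0.0025, 0.0225]
4 0.53 [0.0238, -0.0035, 0.0291]
5 0.61 [0.0311, -0.0046, 0.035]
6 0.69 [0.0388, -0.0058, 0.0403]
7 0.77 [0.0469, -0.007, 0.045]
8 0.85 [0.0554, -0.0083, 0.0491]
9 0.93 [0.0642, -0.0096, 0.0524]
10 1.01 [0.0732, -0.0109, 0.055]
11 1.09 [0.0824, -0.0123, 0.0569]
12 1.17 [0.0917, -0.0137, 0.058]
13 1.25 [0.101, -0.0151, 0.0584]
14 1.33 [0.1104, -0.0165, 0.058]
15 1.41 [0.1197, -0.0178, 0.0568]
16 1.49 [0.1288, -0.0192, 0.055]
17 1.57 [0.1378, -0.0205, 0.0523]
18 1.65 [0.1466, -0.0219, 0.049]
```

>>> {"fn": "arm_command", "kwargs": {
  "targets": [
    {"offset": [0.0025, -0.0004, 0.004], "angular": [0, 0, 0]},
    {"offset": [0.005, -0.0008, 0.008], "angular": [0, 0, 0]},
    {"offset": [0.008, -0.0012, 0.012], "angular": [0, 0, 0]},
    {"offset": [0.0107, -0.0016, 0.0155], "angular": [0, 0, 0]},
    {"offset": [0.017, -0.0025, 0.0225], "angular": [0, 0, 0]},
    {"offset": [0.0238, -0.0035, 0.0291], "angular": [0, 0, 0]}
  ]
}}

```text
t: 5.12
tcp_pos: [516.8, -210.2, 272.9]
eef_rot: [-3.14, 0.001, 1.422]
wrist_force: [-9.5, -3.3, -0.2]
opening: 8.2
```

>>> {"fn": "arm_command", "kwargs": {
  "targets": [
    {"offset": [0.0085, -0.001, 0.0055], "angular": [0, 0, 0]},
    {"offset": [0.016, -0.002, 0.011], "angular": [0, 0, 0]},
    {"offset": [0.0245, -0.0035, 0.0155], "angular": [0, 0, 0]},
    {"offset": [0.033, -0.0045, 0.0195], "angular": [0, 0, 0]},
    {"offset": [0.0415, -0.006, 0.023], "angular": [0, 0, 0]},
    {"offset": [0.0505, -0.0075, 0.0255], "angular": [0, 0, 0]},
    {"offset": [0.06, -0.009, 0.0275], "angular": [0, 0, 0]}
  ]
}}

```text
t: 6.0
tcp_pos: [576.8, -219.8, 302.5]
eef_rot: [-3.14, 0.002, 1.422]
wrist_force: [-7.6, -3.4, 5.3]
opening: 8.1
```

>>> {"fn": "arm_command", "kwargs": {
  "targets": [
    {"offset": [0.009, -0.001, 0.0], "angular": [0, 0, 0]},
    {"offset": [0.0185, -0.0025, 0.0], "angular": [0, 0, 0]},
    {"offset": [0.028, -0.004, -0.0005], "angular": [0, 0, 0]},
    {"offset": [0.037, -0.005, -0.002], "angular": [0, 0, 0]},
    {"offset": [0.0465, -0.0065, -0.004], "angular": [0, 0, 0]},
    {"offset": [0.0555, -0.008, -0.0065], "angular": [0, 0, 0]},
    {"offset": [0.064, -0.009, -0.01], "angular": [0, 0, 0]},
    {"offset": [0.068, -0.0098, -0.012], "angular": [0, 0, 0]},
    {"offset": [0.068, -0.0098, -0.012], "angular": [0, 0, 0]}
  ]
}}

```text
t: 7.12
tcp_pos: [645.9, -230.8, 292.0]
eef_rot: [3.14, 0.004, 1.422]
wrist_force: [-0.3, -6.0, -0.1]
opening: 8.7
```

```bash
python3 - <<'E'
from h import *
d=snap("side");crop(d,270,70,430,220,5,"s5.png")
s=arm.get_state();print(s['t'],s['tcp_pos'],s['wrist_force'],s['torque'],s['opening'])
E
```

```text
7.175 [ 645.90887499 -230.81127933  292.04420547] [ 0.35909473 -5.97819244 -0.40428637] [-0.82717806  0.06571063 -0.17798661] 8.325190970210393
```

View pics/s5.png

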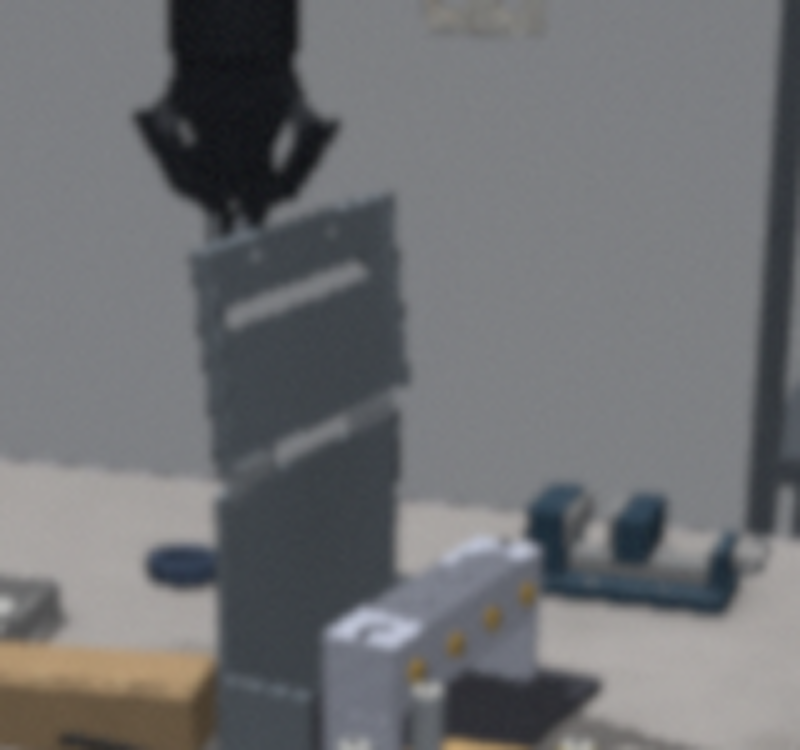

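The guard is leaning slightly back. I'll release it, retreat upward and then move clear so I can measure the bores.

>>> {"fn": "arm_command", "kwargs": {
  "targets": [
    {"offset": [0, 0, 0], "angular": [0, 0, 0]},
    {"offset": [0, 0, 0], "angular": [0, 0, 0]},
    {"offset": [0, 0, 0], "angular": [0, 0, 0]},
    {"offset": [0, 0, 0.02], "angular": [0, 0, 0]},
    {"offset": [0, 0, 0.05], "angular": [0, 0, 0]},
    {"offset": [0, 0, 0.09], "angular": [0, 0, 0]},
    {"offset": [-0.04, 0.03, 0.1], "angular": [0, 0, 9]},
    {"offset": [-0.08, 0.07, 0.1], "angular": [0, 0, 19]},
    {"offset": [-0.11, 0.12, 0.09], "angular": [0, 0, 29]},
    {"offset": [-0.13, 0.17, 0.07], "angular": [0, 0, 39]},
    {"offset": [-0.15, 0.22, 0.05], "angular": [0, 0, 49]},
    {"offset": [-0.165, 0.27, 0.03], "angular": [0, 0, 59]},
    {"offset": [-0.18, 0.31, 0.0], "angular": [0, 0, 69]},
    {"offset": [-0.19, 0.34, -0.02], "angular": [0, 0, 79]},
    {"offset": [-0.2, 0.365, -0.03], "angular": [0, 0, 89]},
    {"offset": [-0.204, 0.379, -0.03], "angular": [0, 0, 98.5]},
    {"offset": [-0.204, 0.379, -0.03], "angular": [0, 0, 98.5]},
    {"offset": [-0.204, 0.379, -0.03], "angular": [0, 0, 98.5]}
  ],
  "jaw": 0.035
}}

```text
t: 9.43
tcp_pos: [442.4, 148.0, 262.9]
eef_rot: [3.14, 0.005, 3.137]
wrist_force: [-0.3, 0.0, 0.4]
opening: 35.0
```

```bash
python3 - <<'E'
from h import *
d=snap("top");crop(d,240,160,440,300,4,"t6.png")
d=snap("side");crop(d,270,70,430,220,5,"s6.png")
s=arm.get_state();print(s['t'],s['tcp_pos'],s['eef_rot'],s['wrist_force'],s['opening'],s['joint_positions'])
E
```

```text
9.525 [442.29883849 147.68809336 262.55060144] [3.13962147 0.00466672 3.13783312] [-0.13274151  0.68690862 -0.81358634] 35.33629510458083 [ 3.18786958e-01  9.30067446e-02  1.95597141e+00  4.40737639e-04
  1.08756365e+00 -1.24845824e+00]
```

View pics/t6.png

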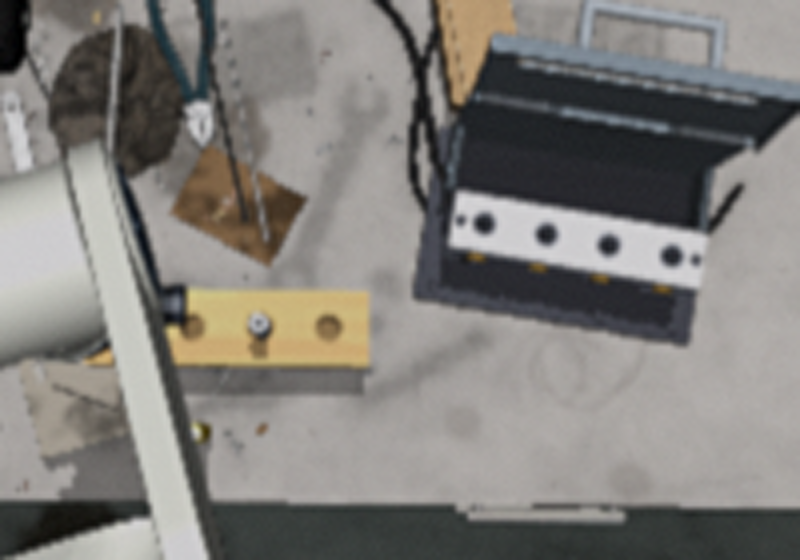

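View pics/s6.png

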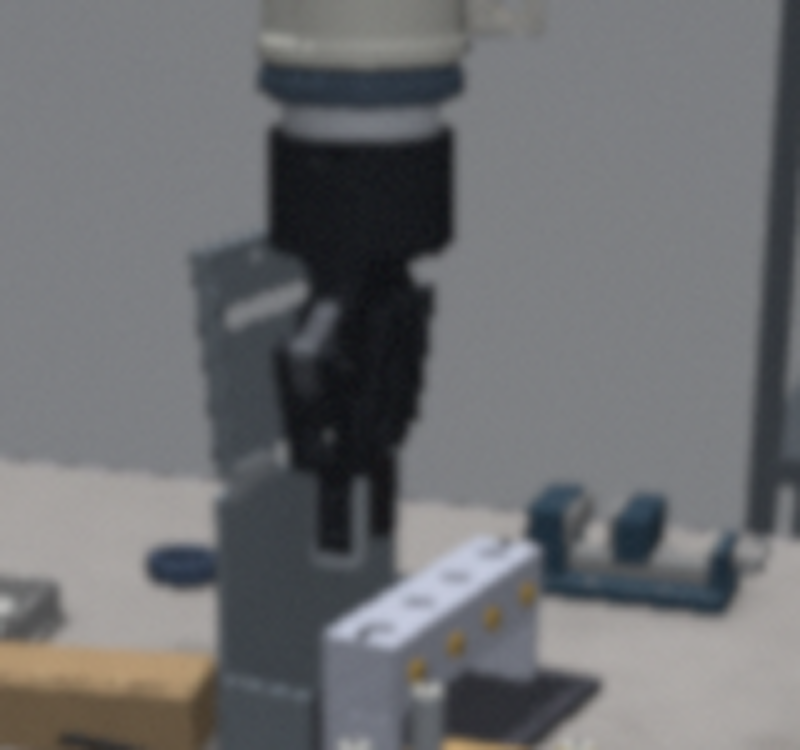

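```bash
python3 - <<'E'
from h import *
d=snap("top");s=snap("side")
g=cv2.cvtColor(d["frame"],cv2.COLOR_RGB2GRAY).astype(float)
T=lambda x,y:((x+.5)/4-.5+240,(y+.5)/4-.5+160)
S=lambda x,y:((x+.5)/5-.5+270,(y+.5)/5-.5+70)
pt=[]
for p in((484,223),(546,234),(609,245),(672,257)):
    u,v=T(*p);x0,y0=int(round(u)),int(round(v))
    w=g[y0-4:y0+5,x0-4:x0+5];yy,xx=np.mgrid[y0-4:y0+5,x0-4:x0+5]
    bg=np.percentile(w,70);k=np.clip(bg-w-25,0,None)*(np.hypot(xx-u,yy-v)<4.2)
    c=((k*xx).sum()/k.sum(),(k*yy).sum()/k.sum());pt.append(c)
    print((u,v),c,onz(d,c,95),k.sum())
W=np.array([onz(d,c,95)[:2] for c in pt]);print(np.linalg.norm(np.diff(W,axis=0),axis=1))
m=W.mean(0);t=np.array([1.5,.5,-.5,-1.5]);dr=(W-m).T@t/ (t@t);print('mid',m,'pitch',np.hypot(*dr),'yaw',-np.arctan2(dr[0],dr[1]))
dr=dr/np.hypot(*dr)*50
fit=[m+dr*k for k in t];print(np.round(fit,1).tolist())
P=[[*f,95] for f in fit];print(proj(s,P).tolist())
print([S(*p) for p in((377,630),(420,600),(457,577),(497,548))])
E
python3 - <<'E'
import sys;sys.path.insert(0,'.')
import os;os.chdir('.')
from h import *
d=snap("side");crop(d,325,170,385,215,12,"s7.png")
E
```

```text
(360.625, 215.375) (np.float64(360.56940826200224), np.float64(215.4652028284332)) [ 525.8 -135.6   95. ] 2687.0
(376.125, 218.125) (np.float64(376.1723602484472), np.float64(218.1583850931677)) [ 517.6 -185.    95. ] 2576.0
(391.875, 220.875) (np.float64(391.73145979703355), np.float64(220.86963309914128)) [ 509.4 -234.1   95. ] 2562.0
(407.625, 223.875) (np.float64(407.4957131722525), np.float64(223.56858924395948)) [ 501.2 -283.6   95. ] 2566.0
[50.07594233 49.78001607 50.17459517]
mid [ 513.5   -209.575] pitch 49.98715935117739 yaw -0.1647869067272586
[[525.8, -135.6], [517.6, -184.9], [509.4, -234.2], [501.2, -283.6]]
[[344.8, 195.0], [352.8, 189.7], [360.4, 184.8], [367.5, 180.1]]
[(345.0, 195.6), (353.6, 189.6), (361.0, 185.0), (369.0, 179.2)]
```

View pics/s7.png

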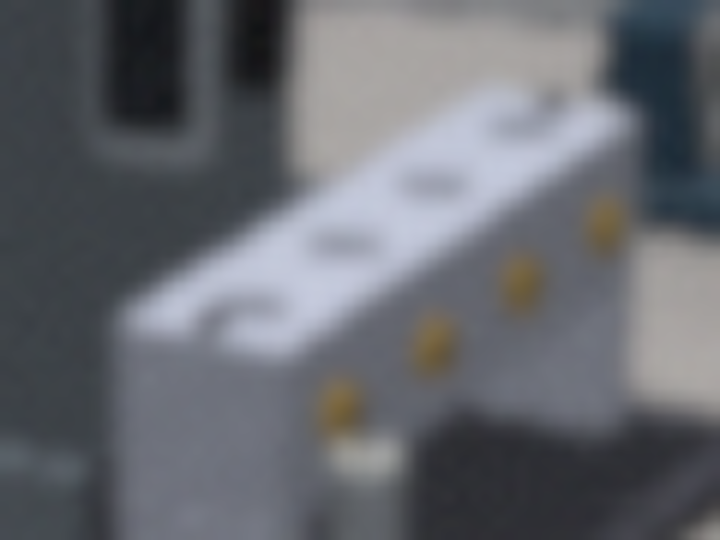

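Bore fit: pitch 50.0 mm, yaw −0.165, centres at (525.8,−135.6), (517.6,−184.9), (509.4,−234.2) and (501.2,−283.6). The side view agrees within 0.7 px. Next I'll grasp the long tube.

>>> {"fn": "arm_command", "kwargs": {
  "targets": [
    {"offset": [0, 0.0005, -0.04], "angular": [0, 0, 0]},
    {"offset": [0, 0.0005, -0.08], "angular": [0, 0, 0]},
    {"offset": [0, 0.0005, -0.11], "angular": [0, 0, 0]},
    {"offset": [0, 0.0005, -0.125], "angular": [0, 0, 0]},
    {"offset": [0, 0.0005, -0.1325], "angular": [0, 0, 0]},
    {"offset": [0, 0.0005, -0.1325], "angular": [0, 0, 0]}
  ]
}}

```text
t: 10.42
tcp_pos: [442.4, 148.3, 130.0]
eef_rot: [3.14, 0.004, 3.139]
wrist_force: [0.5, 0.3, 0.8]
opening: 35.0
```

```bash
python3 - <<'E'
from h import *
d=snap("side");crop(d,300,130,420,300,4,"s8.png")
s=arm.get_state();print(s['t'],s['tcp_pos'],s['eef_rot'],s['wrist_force'],s['opening'])
E
```

```text
10.475 [442.63892682 148.33638888 130.35976548] [3.13939745 0.0050815  3.13874953] [-0.10742825  0.7454269   0.54411934] 34.82999613347391
```

View pics/s8.png

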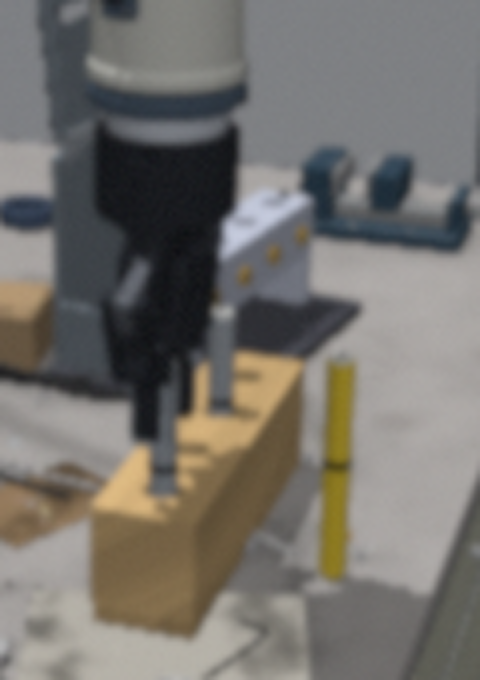

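The tube sits between the fingers. I'll close at 60 N and lift straight up.

>>> {"fn": "arm_command", "kwargs": {
  "targets": [
    {"offset": [0, 0, 0], "angular": [0, 0, 0]},
    {"offset": [0, 0, 0], "angular": [0, 0, 0]},
    {"offset": [0, 0, 0], "angular": [0, 0, 0]},
    {"offset": [0, 0, 0], "angular": [0, 0, 0]},
    {"offset": [0, 0, 0], "angular": [0, 0, 0]}
  ],
  "jaw": 0.0,
  "grip_force": 60
}}

```text
t: 11.1
tcp_pos: [443.5, 149.0, 131.3]
eef_rot: [3.138, 0.007, 3.139]
wrist_force: [-0.9, 2.6, 6.5]
opening: 14.7
```

>>> {"fn": "arm_command", "kwargs": {
  "targets": [
    {"offset": [0, 0, 0.01], "angular": [0, 0, 0]},
    {"offset": [0, 0, 0.025], "angular": [0, 0, 0]},
    {"offset": [0, 0, 0.04], "angular": [0, 0, 0]},
    {"offset": [0, 0, 0.055], "angular": [0, 0, 0]},
    {"offset": [0, 0, 0.075], "angular": [0, 0, 0]},
    {"offset": [0, 0, 0.1], "angular": [0, 0, 0]},
    {"offset": [0, 0, 0.13], "angular": [0, 0, 0]},
    {"offset": [0, 0, 0.15], "angular": [0, 0, 0]},
    {"offset": [0, 0, 0.15], "angular": [0, 0, 0]}
  ]
}}

```text
t: 12.22
tcp_pos: [444.3, 149.1, 283.2]
eef_rot: [3.137, 0.01, 3.139]
wrist_force: [-0.3, -0.5, -1.6]
opening: 14.3
```

```bash
python3 - <<'E'
from h import *
d=snap("side");crop(d,290,110,410,290,4,"s9.png")
d=snap("top");crop(d,240,160,440,300,4,"t9.png")
s=arm.get_state();print(s['t'],s['tcp_pos'],s['eef_rot'],s['wrist_force'],s['opening'])
E
```

```text
12.325 [443.15966262 148.79670315 281.07227143] [3.1383324  0.00701828 3.13861407] [-0.28106415 -0.03116301 -1.551748  ] 14.41583773183254
```

View pics/s9.png

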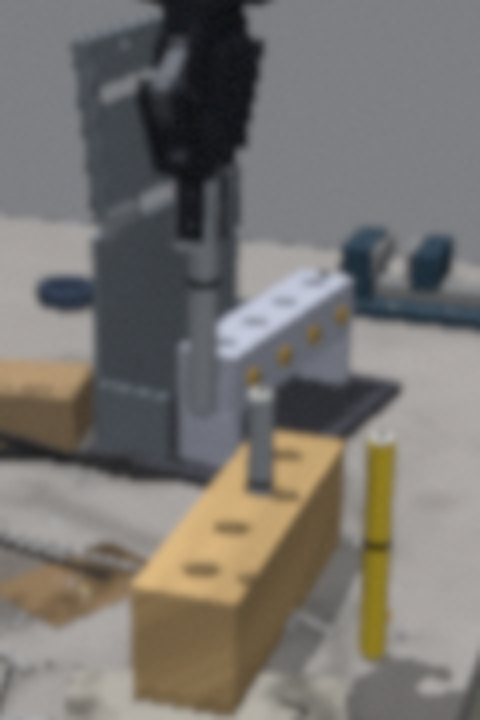

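View pics/t9.png

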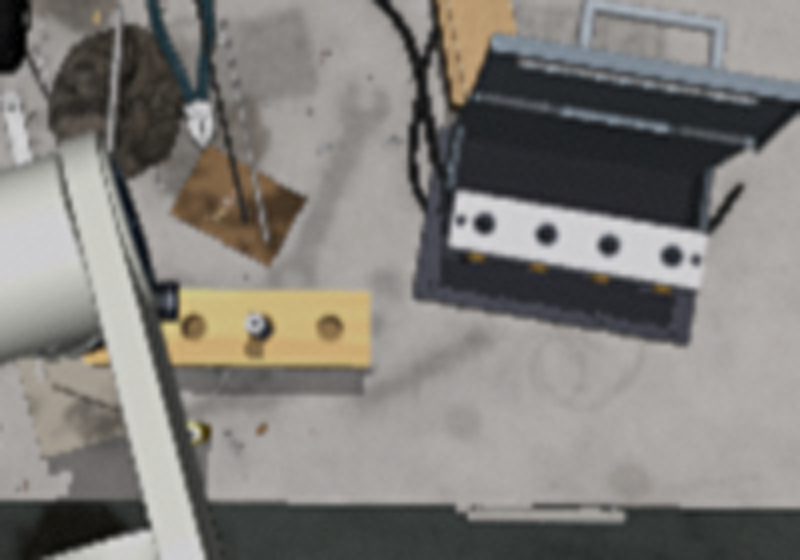

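```bash
cat >> h.py <<'E'
def tubemid(d,rows,u0,show=False):
    g=cv2.GaussianBlur(cv2.cvtColor(d["frame"],cv2.COLOR_RGB2GRAY),(1,3),0).astype(float)
    for v in rows: print(v,g[v,u0-9:u0+10].astype(int).tolist())
E
python3 - <<'E'
from h import *
d=snap("side");s=arm.get_state();print(s['tcp_pos'])
P=[[443.2,148.8,z] for z in (304,276,239,200,172,164)];print(proj(d,P).tolist())
tubemid(d,range(172,216,3),340)
E
```

```text
[442.9228135  148.73570242 280.60080458]
[[340.3, 149.2], [340.2, 162.5], [340.1, 179.6], [340.0, 197.1], [340.0, 209.4], [340.0, 212.9]]
172 [63, 66, 74, 80, 84, 85, 84, 84, 83, 84, 90, 96, 92, 85, 73, 66, 67, 81, 113]
175 [64, 64, 64, 65, 66, 69, 75, 85, 92, 97, 100, 99, 95, 88, 76, 68, 69, 88, 123]
178 [63, 63, 64, 64, 64, 65, 72, 82, 90, 95, 98, 97, 94, 87, 74, 66, 69, 91, 126]
181 [63, 63, 64, 64, 64, 62, 58, 58, 62, 67, 72, 70, 65, 60, 59, 63, 69, 91, 127]
184 [63, 63, 65, 64, 64, 66, 70, 77, 83, 87, 90, 88, 87, 80, 71, 67, 69, 84, 110]
187 [65, 65, 65, 64, 65, 67, 74, 84, 94, 97, 99, 99, 96, 88, 85, 90, 107, 128, 152]
190 [64, 63, 63, 66, 65, 67, 75, 85, 93, 98, 99, 100, 99, 113, 148, 177, 191, 196, 195]
193 [65, 65, 65, 66, 70, 77, 82, 90, 95, 99, 101, 100, 99, 121, 159, 181, 189, 195, 198]
196 [65, 66, 72, 91, 118, 134, 127, 109, 99, 100, 101, 99, 97, 113, 146, 166, 173, 182, 191]
199 [64, 66, 72, 89, 105, 110, 103, 96, 97, 100, 101, 99, 96, 104, 129, 147, 155, 155, 144]
202 [65, 66, 72, 87, 103, 108, 102, 96, 97, 99, 101, 99, 93, 94, 104, 111, 112, 110, 105]
205 [66, 66, 72, 88, 102, 106, 101, 96, 97, 99, 100, 99, 95, 97, 106, 112, 112, 108, 104]
208 [83, 71, 70, 84, 101, 107, 101, 97, 97, 99, 101, 99, 94, 95, 104, 111, 110, 106, 102]
211 [70, 60, 61, 80, 101, 108, 103, 98, 99, 99, 101, 99, 95, 97, 105, 111, 112, 106, 101]
214 [67, 59, 58, 76, 98, 108, 109, 106, 103, 101, 100, 100, 103, 110, 115, 119, 115, 109, 100]
```

Tube 1 hangs vertical within 1°, with its ring about 44 mm below the TCP. I'll carry it over the third bore at (509.4,−234.2).

>>> {"fn": "arm_command", "kwargs": {
  "targets": [
    {"offset": [0.005, -0.025, 0], "angular": [0, 0, 0]},
    {"offset": [0.012, -0.07, 0], "angular": [0, 0, 0]},
    {"offset": [0.02, -0.115, 0], "angular": [0, 0, 0]},
    {"offset": [0.028, -0.16, 0], "angular": [0, 0, 0]},
    {"offset": [0.036, -0.205, 0], "angular": [0, 0, 0]},
    {"offset": [0.044, -0.25, 0], "angular": [0, 0, 0]},
    {"offset": [0.052, -0.295, 0], "angular": [0, 0, 0]},
    {"offset": [0.06, -0.34, 0], "angular": [0, 0, 0]},
    {"offset": [0.065, -0.37, 0], "angular": [0, 0, 0]},
    {"offset": [0.067, -0.383, 0], "angular": [0, 0, 0]},
    {"offset": [0.067, -0.383, -0.02], "angular": [0, 0, 0]},
    {"offset": [0.067, -0.383, -0.04], "angular": [0, 0, 0]},
    {"offset": [0.067, -0.383, -0.05], "angular": [0, 0, 0]},
    {"offset": [0.067, -0.383, -0.05], "angular": [0, 0, 0]}
  ]
}}

```text
t: 14.12
tcp_pos: [509.5, -233.6, 229.8]
eef_rot: [3.138, 0.004, 3.139]
wrist_force: [-0.5, 0.4, -1.1]
opening: 14.3
```

```bash
python3 - <<'E'
from h import *
d=snap("side");crop(d,325,120,395,220,7,"s10.png")
t=snap("top");crop(t,340,180,440,260,7,"t10.png")
s=arm.get_state();print(s['t'],s['tcp_pos'],s['eef_rot'],s['wrist_force'],s['opening'],s['joint_positions'])
p=s['tcp_pos']
print(proj(d,[[p[0],p[1],p[2]-44],[p[0],p[1],p[2]-119],[509.4,-234.2,95],[525.8,-135.6,95]]).tolist())
E
```

```text
14.225 [ 510.25960669 -234.09671731  231.07599139] [3.13880276 0.00651726 3.13899397] [-0.43116884  0.18093734 -0.67154552] 14.537726415764784 [-0.43578412  0.27879928  1.79960149  0.00604395  1.05845548 -2.00694125]
[[360.7, 154.9], [360.2, 179.3], [360.4, 184.8], [344.8, 195.0]]
```

View pics/s10.png

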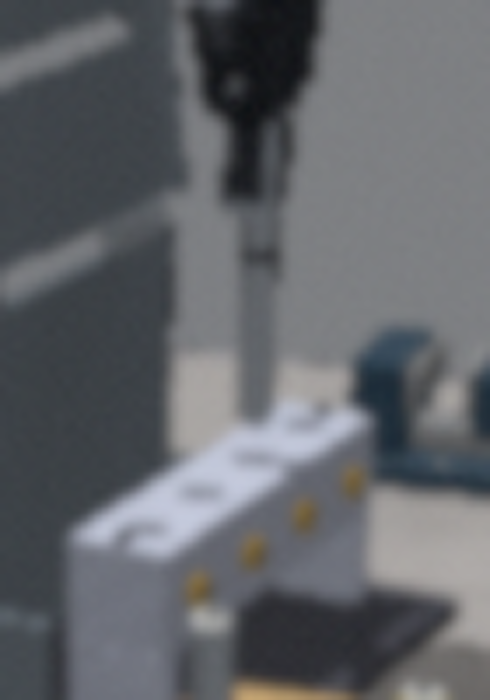

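View pics/t10.png

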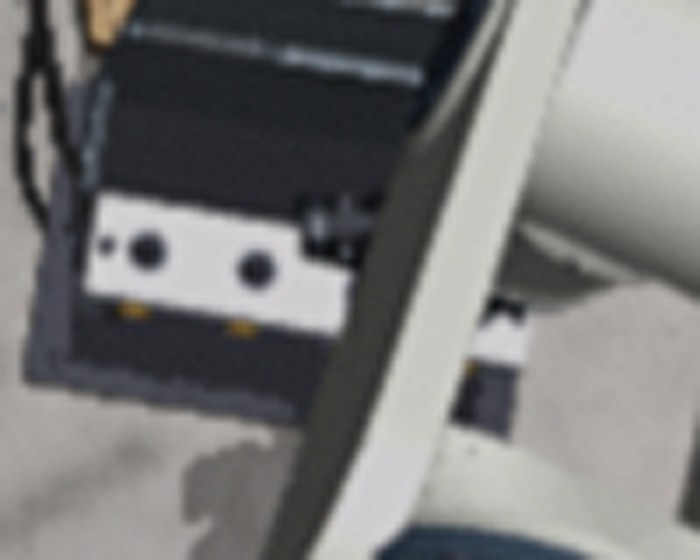

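```bash
python3 - <<'E'
from h import *
d=snap("side");s=arm.get_state();p=s['tcp_pos'];print(p)
g=cv2.cvtColor(d["frame"],cv2.COLOR_RGB2GRAY).astype(int)
print(g[145:185,359:364].mean(1).round().astype(int).tolist())
for v in (152,160,165,170,175): print(v,g[v,352:372].tolist())
E
```

```text
[ 510.38917802 -234.24093105  231.32893637]
[49, 52, 61, 78, 90, 95, 96, 99, 99, 95, 84, 77, 86, 97, 101, 102, 103, 103, 102, 103, 102, 103, 102, 102, 103, 103, 104, 106, 106, 107, 108, 109, 111, 117, 137, 166, 188, 196, 192, 175]
152 [128, 126, 127, 127, 127, 126, 118, 104, 97, 97, 98, 97, 103, 116, 125, 126, 128, 128, 127, 128]
160 [126, 128, 129, 126, 126, 127, 120, 108, 101, 99, 99, 104, 115, 124, 126, 126, 127, 128, 128, 127]
165 [126, 126, 126, 125, 126, 125, 120, 108, 100, 100, 99, 105, 116, 125, 127, 128, 128, 128, 127, 127]
170 [139, 142, 145, 147, 146, 139, 126, 110, 102, 101, 99, 104, 119, 129, 132, 131, 129, 127, 127, 126]
175 [166, 167, 166, 166, 165, 157, 137, 114, 102, 101, 104, 118, 145, 161, 166, 165, 164, 164, 163, 164]
```

>>> {"fn": "arm_command", "kwargs": {
  "targets": [
    {"offset": [0.001, 0, -0.005], "angular": [0, 0, 0]},
    {"offset": [0.001, 0, -0.01], "angular": [0, 0, 0]},
    {"offset": [0.001, 0, -0.015], "angular": [0, 0, 0]},
    {"offset": [0.001, 0, -0.018], "angular": [0, 0, 0]},
    {"offset": [0.001, 0, -0.021], "angular": [0, 0, 0]},
    {"offset": [0.001, 0, -0.021], "angular": [0, 0, 0]}
  ]
}}

```text
t: 15.02
tcp_pos: [511.3, -234.3, 210.1]
eef_rot: [3.139, 0.007, 3.139]
wrist_force: [-0.1, -0.5, -1.2]
opening: 14.0
```

>>> {"fn": "arm_command", "kwargs": {
  "targets": [
    {"offset": [0, 0, -0.002], "angular": [0, 0, 0]},
    {"offset": [0, 0, -0.004], "angular": [0, 0, 0]},
    {"offset": [0, 0, -0.006], "angular": [0, 0, 0]},
    {"offset": [0, 0, -0.008], "angular": [0, 0, 0]},
    {"offset": [0, 0, -0.008], "angular": [0, 0, 0]}
  ]
}}

```text
t: 15.65
tcp_pos: [511.2, -234.5, 201.8]
eef_rot: [3.139, 0.006, 3.139]
wrist_force: [-0.2, -4.2, -1.7]
opening: 14.8
```

>>> {"fn": "arm_command", "kwargs": {
  "targets": [
    {"offset": [0, -0.001, -0.002], "angular": [0, 0, 0]},
    {"offset": [0, -0.001, -0.005], "angular": [0, 0, 0]},
    {"offset": [0, -0.001, -0.008], "angular": [0, 0, 0]},
    {"offset": [0, -0.001, -0.01], "angular": [0, 0, 0]},
    {"offset": [0, -0.001, -0.01], "angular": [0, 0, 0]}
  ]
}}

```text
t: 16.27
tcp_pos: [511.0, -235.3, 191.5]
eef_rot: [3.139, 0.006, 3.139]
wrist_force: [-0.2, 0.5, -1.2]
opening: 14.8
```

Entered cleanly, and I'll continue down.

>>> {"fn": "arm_command", "kwargs": {
  "targets": [
    {"offset": [0, 0, -0.003], "angular": [0, 0, 0]},
    {"offset": [0, 0, -0.006], "angular": [0, 0, 0]},
    {"offset": [0, 0, -0.009], "angular": [0, 0, 0]},
    {"offset": [0, 0, -0.012], "angular": [0, 0, 0]},
    {"offset": [0, 0, -0.015], "angular": [0, 0, 0]},
    {"offset": [0, 0, -0.015], "angular": [0, 0, 0]}
  ]
}}

```text
t: 17.02
tcp_pos: [510.9, -235.3, 176.0]
eef_rot: [3.139, 0.006, 3.139]
wrist_force: [-0.5, -0.6, -1.4]
opening: 14.7
```

```bash
python3 - <<'E'
from h import *
s=arm.get_state();print(s['tcp_pos'],s['wrist_force'],s['torque'],s['eef_rot'])
d=snap("side");crop(d,325,140,395,220,8,"s11.png")
E
```

```text
[ 510.87338723 -235.25519398  176.00023011] [-0.45184574 -0.61385616 -1.43071284] [-0.10766817  0.0171844  -0.02663268] [3.13882752 0.00555972 3.13898879]
```

View pics/s11.png

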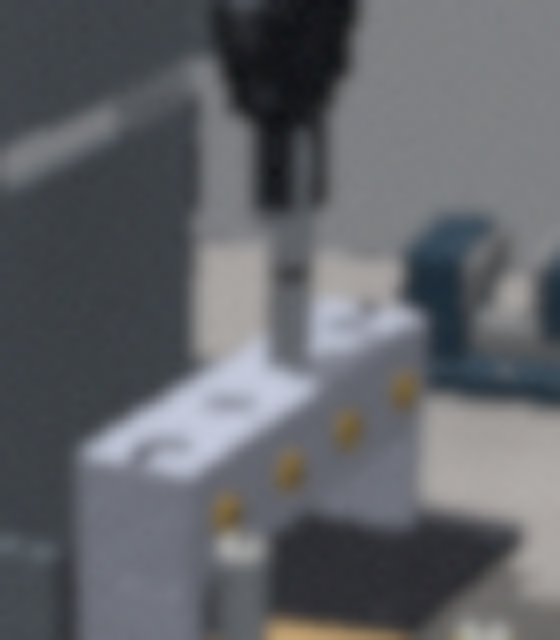

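>>> {"fn": "arm_command", "kwargs": {
  "targets": [
    {"offset": [0, 0, -0.003], "angular": [0, 0, 0]},
    {"offset": [0, 0, -0.006], "angular": [0, 0, 0]},
    {"offset": [0, 0, -0.009], "angular": [0, 0, 0]},
    {"offset": [0, 0, -0.012], "angular": [0, 0, 0]},
    {"offset": [0, 0, -0.015], "angular": [0, 0, 0]}
  ]
}}

```text
t: 17.7
tcp_pos: [510.9, -235.2, 160.8]
eef_rot: [3.139, 0.006, 3.139]
wrist_force: [-1.9, -0.0, 4.5]
opening: 14.7
```

>>> {"fn": "arm_command", "kwargs": {
  "targets": [
    {"offset": [0, 0, -0.003], "angular": [0, 0, 0]},
    {"offset": [0, 0, -0.006], "angular": [0, 0, 0]},
    {"offset": [0, 0, -0.009], "angular": [0, 0, 0]},
    {"offset": [0, 0, -0.012], "angular": [0, 0, 0]},
    {"offset": [0, 0, -0.015], "angular": [0, 0, 0]},
    {"offset": [0, 0, -0.015], "angular": [0, 0, 0]}
  ]
}}

```text
t: 18.45
tcp_pos: [510.8, -235.2, 145.2]
eef_rot: [3.139, 0.005, 3.139]
wrist_force: [0.4, -0.4, -1.8]
opening: 14.6
```

```bash
python3 - <<'E'
from h import *
s=arm.get_state();print(s['tcp_pos'],s['wrist_force'],s['torque'],s['eef_rot'])
d=snap("side");crop(d,325,140,395,220,8,"s12.png")
E
```

```text
[ 510.7794711  -235.162569    145.24966634] [ 0.35116509 -0.41418311 -1.82485241] [-0.09246774 -0.05821404 -0.01840857] [3.13866089 0.0052624  3.1390035 ]
```

View pics/s12.png

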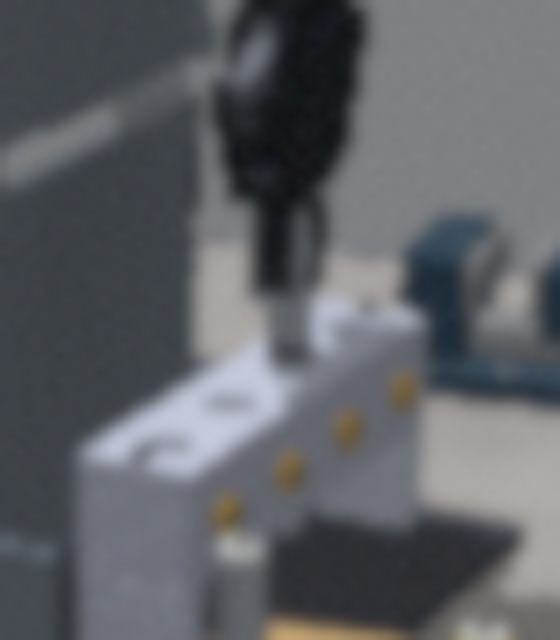

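>>> {"fn": "arm_command", "kwargs": {
  "targets": [
    {"offset": [0, 0, -0.002], "angular": [0, 0, 0]},
    {"offset": [0, 0, -0.004], "angular": [0, 0, 0]},
    {"offset": [0, 0, -0.005], "angular": [0, 0, 0]},
    {"offset": [0, 0, -0.005], "angular": [0, 0, 0]}
  ]
}}

```text
t: 19.0
tcp_pos: [510.8, -235.2, 140.1]
eef_rot: [3.139, 0.005, 3.139]
wrist_force: [-1.3, -0.6, 0.3]
opening: 14.5
```

```bash
python3 - <<'E'
from h import *
s=arm.get_state();print(s['tcp_pos'],s['wrist_force'])
d=snap("side");crop(d,345,165,375,195,16,"s13.png")
g=cv2.cvtColor(d["frame"],cv2.COLOR_RGB2GRAY).astype(int)
for v in range(174,192): print(v,g[v,352:370].tolist())
c=np.array([509.4,-234.2]);o=d["world_from_camera"][:2,3];f=(o-c)/np.linalg.norm(o-c)*8
for z in (93,95,97,101): print(z,proj(d,[[*c,z],[*(c+f),z]]).tolist())
E
```

```text
[ 510.76180457 -235.18893919  140.08482312] [-1.34439709 -0.61775818  0.30972792]
174 [167, 166, 161, 144, 103, 58, 30, 27, 40, 63, 76, 76, 81, 116, 148, 163, 166, 165]
175 [166, 167, 162, 142, 102, 58, 32, 27, 40, 62, 77, 75, 84, 121, 150, 163, 165, 164]
176 [168, 167, 160, 141, 102, 58, 36, 32, 42, 63, 76, 80, 97, 133, 158, 167, 168, 164]
177 [168, 167, 161, 141, 106, 72, 50, 47, 53, 71, 87, 98, 124, 156, 174, 178, 174, 162]
178 [166, 167, 162, 147, 122, 96, 81, 74, 75, 85, 95, 117, 152, 176, 186, 184, 179, 160]
179 [166, 167, 165, 157, 141, 124, 106, 93, 91, 94, 103, 128, 164, 181, 180, 175, 168, 157]
180 [167, 167, 167, 164, 157, 145, 123, 102, 99, 99, 106, 132, 166, 177, 167, 155, 148, 145]
181 [167, 168, 169, 166, 167, 158, 134, 107, 99, 99, 106, 132, 166, 175, 157, 139, 132, 131]
182 [167, 167, 168, 172, 177, 170, 143, 112, 97, 98, 103, 130, 161, 172, 154, 134, 129, 129]
183 [165, 168, 173, 180, 188, 178, 144, 110, 96, 95, 98, 116, 145, 155, 146, 133, 129, 127]
184 [162, 174, 183, 192, 196, 182, 145, 106, 88, 86, 88, 100, 123, 136, 134, 129, 126, 123]
185 [170, 185, 196, 198, 198, 185, 150, 111, 89, 86, 85, 95, 114, 126, 127, 125, 121, 115]
186 [187, 197, 200, 202, 201, 192, 169, 140, 121, 113, 108, 111, 119, 124, 123, 118, 114, 109]
187 [196, 199, 201, 200, 201, 198, 189, 173, 159, 146, 134, 126, 123, 121, 116, 110, 106, 102]
188 [191, 192, 192, 194, 197, 199, 197, 185, 171, 155, 139, 127, 119, 113, 109, 104, 102, 102]
189 [174, 173, 174, 178, 185, 195, 197, 181, 160, 142, 130, 118, 112, 107, 104, 102, 101, 101]
190 [164, 160, 163, 168, 178, 192, 193, 177, 149, 127, 116, 110, 105, 104, 103, 103, 102, 101]
191 [177, 176, 177, 178, 184, 189, 187, 168, 140, 117, 107, 104, 103, 103, 104, 104, 103, 100]
93 [[360.4, 185.4], [360.3, 186.3]]
95 [[360.4, 184.8], [360.3, 185.7]]
97 [[360.4, 184.2], [360.4, 185.0]]
101 [[360.4, 182.9], [360.4, 183.8]]
```

View pics/s13.png

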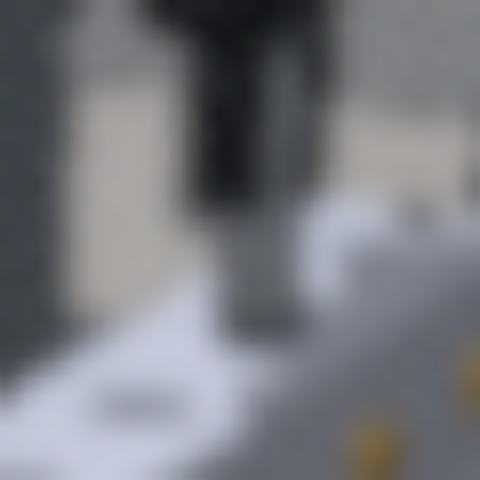

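>>> {"fn": "arm_command", "kwargs": {
  "targets": [
    {"offset": [0, 0, -0.001], "angular": [0, 0, 0]},
    {"offset": [0, 0, -0.001], "angular": [0, 0, 0]},
    {"offset": [0, 0, -0.001], "angular": [0, 0, 0]}
  ]
}}

```text
t: 19.42
tcp_pos: [510.7, -235.2, 139.0]
eef_rot: [3.139, 0.005, 3.139]
wrist_force: [-0.2, 0.4, 0.3]
opening: 14.5
```

>>> {"fn": "arm_command", "kwargs": {
  "targets": [
    {"offset": [0, 0, 0], "angular": [0, 0, 0]},
    {"offset": [0, 0, 0], "angular": [0, 0, 0]},
    {"offset": [0, 0, 0], "angular": [0, 0, 0]},
    {"offset": [0, 0, 0.03], "angular": [0, 0, 0]},
    {"offset": [0, 0, 0.07], "angular": [0, 0, 0]},
    {"offset": [0, 0, 0.11], "angular": [0, 0, 0]},
    {"offset": [-0.01, 0.04, 0.13], "angular": [0, 0, 0]},
    {"offset": [-0.02, 0.09, 0.13], "angular": [0, 0, 0]},
    {"offset": [-0.03, 0.14, 0.13], "angular": [0, 0, 0]},
    {"offset": [-0.045, 0.19, 0.13], "angular": [0, 0, 0]},
    {"offset": [-0.06, 0.24, 0.13], "angular": [0, 0, 0]},
    {"offset": [-0.068, 0.27, 0.13], "angular": [0, 0, 0]},
    {"offset": [-0.068, 0.276, 0.13], "angular": [0, 0, 0]},
    {"offset": [-0.068, 0.276, 0.13], "angular": [0, 0, 0]}
  ],
  "jaw": 0.035
}}

```text
t: 21.18
tcp_pos: [443.1, 40.6, 269.1]
eef_rot: [3.139, 0.006, 3.14]
wrist_force: [0.1, -0.4, -0.1]
opening: 34.9
```

```bash
python3 - <<'E'
from h import *
s=arm.get_state();print(s['t'],s['tcp_pos'],s['wrist_force'],s['opening'])
d=snap("side");crop(d,345,150,375,195,16,"s14.png")
crop(d,270,120,420,290,4,"s14b.png")
g=cv2.cvtColor(d["frame"],cv2.COLOR_RGB2GRAY).astype(int)
print({v:g[v,358:363].mean().round() for v in range(155,192)})
t=snap("top");crop(t,240,160,440,300,4,"t14.png")
E
```

```text
21.175 [443.07931738  40.63212652 269.14100338] [ 0.0850903  -0.42703746 -0.08842922] 34.91348872693922
{155: np.float64(39.0), 156: np.float64(37.0), 157: np.float64(38.0), 158: np.float64(43.0), 159: np.float64(51.0), 160: np.float64(71.0), 161: np.float64(98.0), 162: np.float64(116.0), 163: np.float64(125.0), 164: np.float64(133.0), 165: np.float64(133.0), 166: np.float64(121.0), 167: np.float64(108.0), 168: np.float64(104.0), 169: np.float64(104.0), 170: np.float64(107.0), 171: np.float64(110.0), 172: np.float64(111.0), 173: np.float64(111.0), 174: np.float64(110.0), 175: np.float64(109.0), 176: np.float64(109.0), 177: np.float64(109.0), 178: np.float64(109.0), 179: np.float64(109.0), 180: np.float64(111.0), 181: np.float64(112.0), 182: np.float64(114.0), 183: np.float64(114.0), 184: np.float64(112.0), 185: np.float64(126.0), 186: np.float64(160.0), 187: np.float64(189.0), 188: np.float64(198.0), 189: np.float64(194.0), 190: np.float64(179.0), 191: np.float64(158.0)}
```

View pics/s14.png

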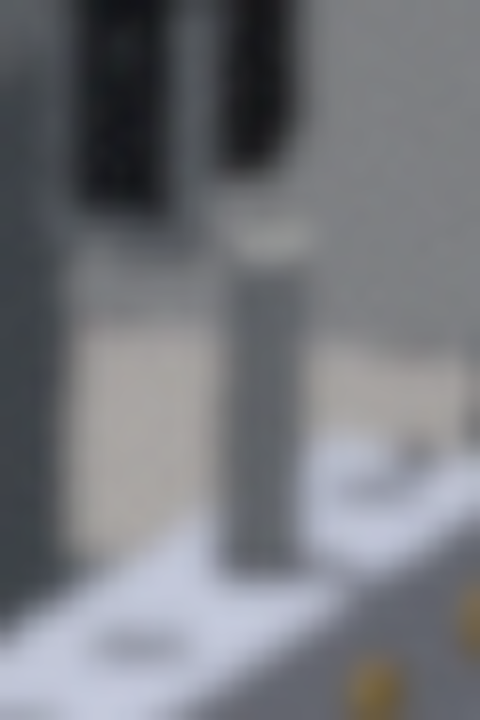

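View pics/s14b.png

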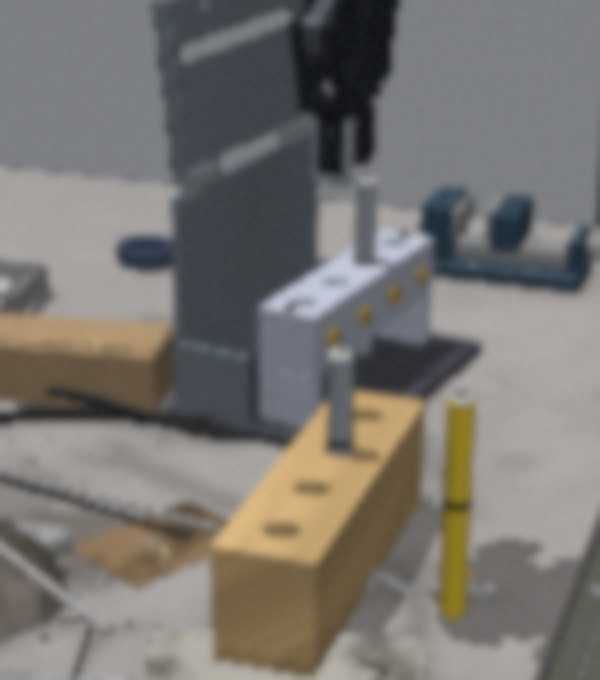

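View pics/t14.png

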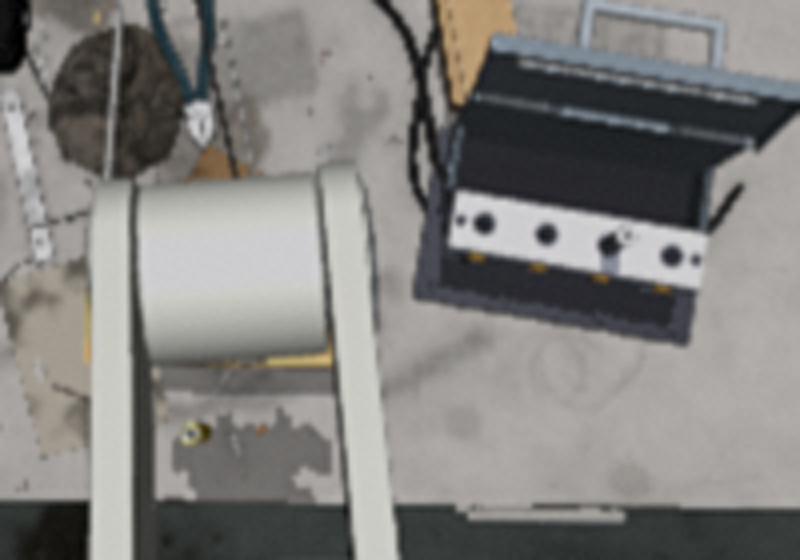

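```bash
python3 - <<'E'
from h import *
d=snap("side");t=snap("top")
g=cv2.cvtColor(d["frame"],cv2.COLOR_RGB2GRAY).astype(int)
for v in range(179,189): print(v,g[v,356:367].tolist())
c=np.array([509.4,-234.2])
print(proj(d,[[*c,160],[*c,95]]).tolist(),proj(t,[[*c,160]]).tolist())
crop(t,380,205,410,230,20,"t15.png");crop(d,350,155,372,170,30,"s15.png")
E
```

```text
179 [165, 156, 135, 111, 99, 98, 103, 129, 165, 182, 182]
180 [165, 158, 137, 113, 100, 98, 105, 133, 167, 178, 173]
181 [168, 163, 142, 115, 100, 100, 106, 134, 167, 181, 178]
182 [176, 171, 147, 116, 101, 100, 107, 133, 170, 187, 191]
183 [186, 179, 148, 114, 99, 98, 105, 131, 166, 185, 192]
184 [194, 183, 150, 113, 97, 97, 100, 121, 150, 168, 175]
185 [198, 187, 158, 129, 114, 112, 114, 125, 141, 150, 153]
186 [199, 194, 179, 162, 155, 152, 153, 157, 161, 158, 146]
187 [200, 199, 195, 190, 187, 187, 186, 184, 179, 166, 142]
188 [196, 200, 202, 200, 199, 198, 192, 183, 169, 149, 125]
[[360.8, 163.9], [360.4, 184.8]] [[395.9, 218.5]]
```

View pics/t15.png

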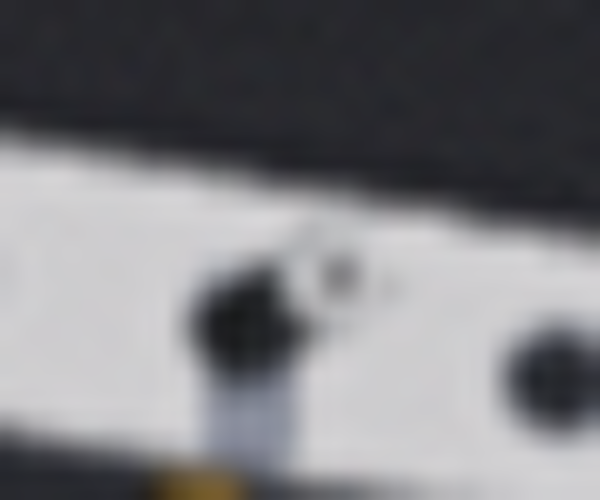

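View pics/s15.png

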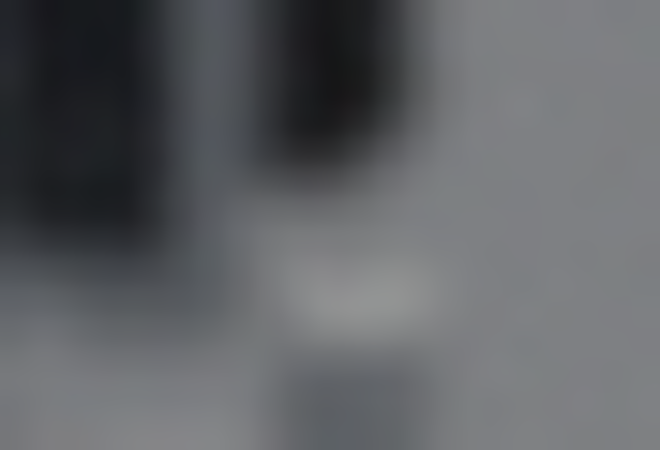

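Tube 1 stands in bore 3. Tube 2 hasn't moved, so I'll go down on it.

>>> {"fn": "arm_command", "kwargs": {
  "targets": [
    {"offset": [0, 0.0005, -0.04], "angular": [0, 0, 0]},
    {"offset": [0, 0.0005, -0.08], "angular": [0, 0, 0]},
    {"offset": [0, 0.0005, -0.12], "angular": [0, 0, 0]},
    {"offset": [0, 0.0005, -0.14], "angular": [0, 0, 0]},
    {"offset": [0, 0.0005, -0.148], "angular": [0, 0, 0]},
    {"offset": [0, 0.0005, -0.148], "angular": [0, 0, 0]}
  ]
}}

```text
t: 22.12
tcp_pos: [443.2, 40.0, 120.9]
eef_rot: [3.139, 0.005, 3.137]
wrist_force: [-0.2, -0.5, 1.6]
opening: 35.1
```

```bash
python3 - <<'E'
from h import *
s=arm.get_state();print(s['t'],s['tcp_pos'],s['wrist_force'],s['opening'])
d=snap("side");crop(d,300,130,400,270,5,"s16.png")
crop(d,350,155,372,190,22,"s16b.png")
g=cv2.cvtColor(d["frame"],cv2.COLOR_RGB2GRAY).astype(int)
for v in list(range(158,170))+list(range(180,189)): print(v,g[v,356:367].tolist())
E
```

```text
22.125 [443.18538739  40.03966108 120.90773766] [-0.19034155 -0.5490013   1.64507613] 35.06059563356507
158 [30, 34, 30, 30, 31, 29, 30, 28, 26, 27, 24]
159 [26, 25, 26, 24, 25, 25, 26, 27, 28, 26, 23]
160 [24, 26, 26, 25, 29, 26, 24, 26, 27, 26, 20]
161 [27, 25, 27, 28, 26, 26, 25, 26, 26, 25, 26]
162 [27, 25, 26, 27, 25, 26, 27, 25, 26, 27, 27]
163 [24, 26, 27, 27, 27, 24, 24, 25, 26, 26, 25]
164 [26, 26, 27, 25, 26, 27, 26, 27, 25, 26, 25]
165 [27, 26, 25, 25, 26, 24, 25, 23, 28, 27, 27]
166 [24, 27, 25, 27, 26, 23, 26, 26, 25, 26, 23]
167 [26, 23, 25, 26, 26, 26, 24, 27, 24, 25, 24]
168 [30, 25, 25, 26, 27, 27, 26, 26, 25, 26, 25]
169 [26, 24, 26, 25, 25, 24, 27, 26, 24, 26, 24]
180 [25, 18, 18, 16, 22, 24, 27, 26, 28, 29, 38]
181 [24, 20, 19, 23, 23, 25, 26, 29, 25, 29, 44]
182 [24, 21, 23, 22, 26, 23, 26, 25, 22, 28, 51]
183 [20, 20, 22, 26, 28, 27, 27, 24, 25, 26, 55]
184 [22, 22, 24, 27, 28, 25, 23, 20, 24, 27, 57]
185 [21, 21, 25, 27, 27, 26, 24, 24, 23, 29, 57]
186 [22, 22, 26, 26, 28, 25, 24, 19, 23, 27, 54]
187 [23, 20, 26, 24, 26, 23, 22, 23, 25, 28, 52]
188 [21, 24, 23, 27, 26, 23, 21, 21, 22, 30, 52]
```

View pics/s16.png

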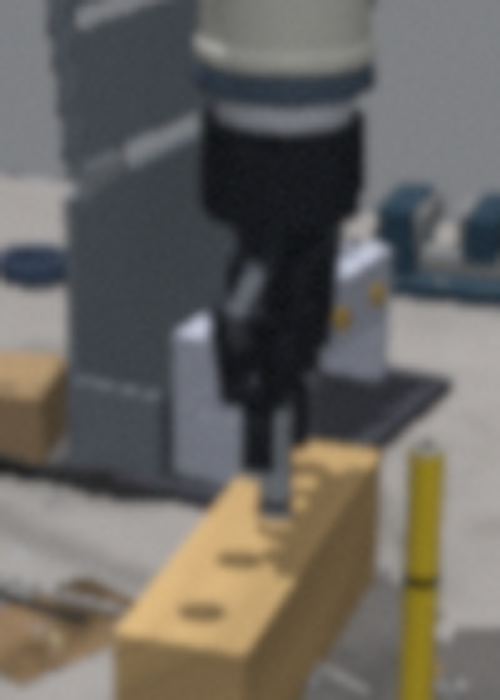

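View pics/s16b.png

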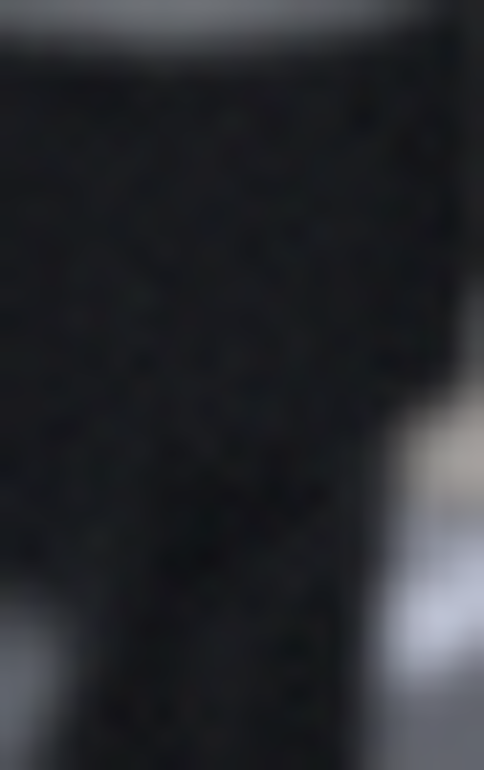

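Tube 2 is between the fingers. I'll grip it and lift.

>>> {"fn": "arm_command", "kwargs": {
  "targets": [
    {"offset": [0, 0, 0], "angular": [0, 0, 0]},
    {"offset": [0, 0, 0], "angular": [0, 0, 0]},
    {"offset": [0, 0, 0], "angular": [0, 0, 0]},
    {"offset": [0, 0, 0], "angular": [0, 0, 0]},
    {"offset": [0, 0, 0], "angular": [0, 0, 0]}
  ],
  "jaw": 0.0,
  "grip_force": 60
}}

```text
t: 22.8
tcp_pos: [444.3, 40.1, 122.2]
eef_rot: [3.139, 0.007, 3.137]
wrist_force: [0.0, -1.5, 7.0]
opening: 14.7
```

>>> {"fn": "arm_command", "kwargs": {
  "targets": [
    {"offset": [0, 0, 0.01], "angular": [0, 0, 0]},
    {"offset": [0, 0, 0.025], "angular": [0, 0, 0]},
    {"offset": [0, 0, 0.04], "angular": [0, 0, 0]},
    {"offset": [0, 0, 0.055], "angular": [0, 0, 0]},
    {"offset": [0, 0, 0.075], "angular": [0, 0, 0]},
    {"offset": [0, 0, 0.1], "angular": [0, 0, 0]},
    {"offset": [0, 0, 0.13], "angular": [0, 0, 0]},
    {"offset": [0, 0, 0.15], "angular": [0, 0, 0]},
    {"offset": [0, 0, 0.15], "angular": [0, 0, 0]},
    {"offset": [0, 0, 0.15], "angular": [0, 0, 0]}
  ]
}}

```text
t: 24.05
tcp_pos: [443.8, 40.1, 271.7]
eef_rot: [3.139, 0.007, 3.137]
wrist_force: [0.2, 0.3, -1.4]
opening: 14.5
```

```bash
python3 - <<'E'
from h import *
s=arm.get_state();p=s['tcp_pos'];print(s['t'],p,s['eef_rot'],s['wrist_force'],s['opening'])
d=snap("side");crop(d,290,90,410,270,4,"s17.png")
print(proj(d,[[p[0],p[1],z] for z in (230,200,170)]).tolist())
tubemid(d,range(150,200,3),354)
E
```

```text
24.05 [443.80016617  40.09475428 271.72421074] [3.13899183 0.00680184 3.137486  ] [ 0.15838528  0.29541068 -1.44402002] 14.527032611016438
[[355.2, 169.2], [354.9, 181.6], [354.7, 193.7]]
150 [90, 93, 93, 92, 76, 54, 36, 28, 27, 27, 30, 48, 74, 83, 73, 59, 72, 104, 122]
153 [83, 80, 76, 77, 75, 60, 39, 29, 27, 27, 32, 53, 80, 88, 78, 61, 74, 105, 123]
156 [66, 66, 68, 70, 72, 59, 36, 27, 27, 28, 32, 54, 81, 87, 76, 59, 74, 106, 123]
159 [65, 66, 66, 70, 73, 61, 41, 32, 32, 30, 35, 56, 81, 87, 78, 67, 82, 110, 124]
162 [64, 65, 66, 70, 79, 86, 88, 83, 77, 75, 77, 83, 91, 94, 97, 109, 119, 126, 129]
165 [65, 65, 66, 69, 84, 108, 119, 113, 100, 93, 95, 99, 100, 100, 110, 128, 137, 139, 138]
168 [66, 65, 67, 81, 104, 120, 125, 116, 100, 90, 92, 97, 97, 96, 93, 94, 98, 100, 106]
171 [66, 66, 67, 81, 109, 136, 148, 138, 108, 77, 67, 69, 69, 68, 71, 84, 94, 100, 111]
174 [64, 66, 69, 86, 119, 148, 160, 152, 124, 102, 95, 97, 98, 94, 91, 92, 98, 101, 116]
177 [67, 67, 70, 91, 127, 153, 163, 153, 126, 104, 100, 101, 100, 97, 93, 95, 97, 101, 120]
180 [66, 66, 70, 91, 125, 152, 160, 148, 123, 103, 100, 102, 100, 96, 93, 94, 98, 106, 132]
183 [66, 66, 69, 88, 119, 143, 151, 140, 117, 102, 99, 101, 100, 96, 92, 94, 97, 105, 128]
186 [68, 72, 81, 98, 122, 148, 162, 153, 128, 105, 100, 102, 101, 104, 116, 136, 147, 152, 155]
189 [129, 155, 174, 185, 191, 187, 175, 152, 124, 105, 101, 101, 102, 111, 139, 170, 182, 174, 158]
192 [194, 197, 198, 199, 199, 196, 187, 166, 132, 107, 102, 101, 100, 100, 106, 114, 114, 109, 105]
195 [161, 165, 169, 179, 192, 198, 194, 173, 136, 108, 100, 100, 98, 96, 98, 102, 104, 103, 101]
198 [167, 173, 177, 178, 169, 152, 135, 120, 107, 99, 96, 95, 96, 96, 102, 103, 97, 94, 96]
```

View pics/s17.png

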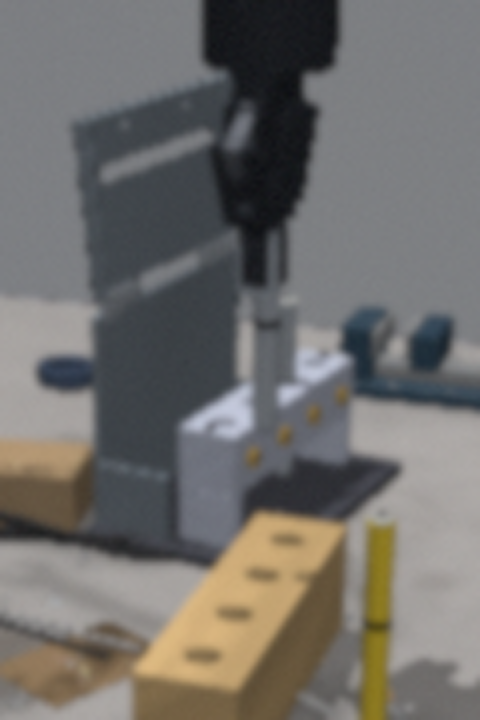

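>>> {"fn": "arm_command", "kwargs": {
  "targets": [
    {"offset": [0.01, -0.02, 0], "angular": [0, 0, 0]},
    {"offset": [0.03, -0.06, 0], "angular": [0, 0, 0]},
    {"offset": [0.05, -0.1, 0], "angular": [0, 0, 0]},
    {"offset": [0.07, -0.145, 0], "angular": [0, 0, 0]},
    {"offset": [0.08, -0.168, 0], "angular": [0, 0, 0]},
    {"offset": [0.084, -0.1767, 0], "angular": [0, 0, 0]},
    {"offset": [0.084, -0.1767, -0.02], "angular": [0, 0, 0]},
    {"offset": [0.084, -0.1767, -0.04], "angular": [0, 0, 0]},
    {"offset": [0.084, -0.1767, -0.05], "angular": [0, 0, 0]},
    {"offset": [0.084, -0.1767, -0.05], "angular": [0, 0, 0]},
    {"offset": [0.084, -0.1767, -0.05], "angular": [0, 0, 0]}
  ]
}}

```text
t: 25.48
tcp_pos: [528.0, -136.4, 222.0]
eef_rot: [3.139, 0.007, 3.138]
wrist_force: [0.8, 0.1, -0.6]
opening: 14.6
```

```bash
python3 - <<'E'
from h import *
s=arm.get_state();p=s['tcp_pos'];print(s['t'],p,s['eef_rot'],s['wrist_force'],s['opening'])
d=snap("side");crop(d,320,120,390,210,7,"s18.png")
print(proj(d,[[p[0],p[1],z] for z in (178,150,120)]).tolist())
tubemid(d,range(154,192,3),345)
g=cv2.cvtColor(d["frame"],cv2.COLOR_RGB2GRAY).astype(int)
print(g[158:175,344:347].mean(1))
print('tube1');
for v in list(range(158,170))+list(range(180,189)): print(v,g[v,356:367].tolist())
E
```

```text
25.475 [ 528.00338211 -136.44675154  222.02794418] [3.13923234 0.00687164 3.13781324] [ 0.84808526  0.06982309 -0.60052297] 14.56536225628187
[[344.4, 166.5], [344.3, 176.2], [344.2, 186.4]]
154 [108, 113, 111, 92, 62, 37, 29, 28, 35, 57, 77, 78, 65, 75, 104, 120, 125, 126, 126]
157 [108, 100, 95, 87, 63, 42, 33, 31, 38, 59, 80, 80, 68, 74, 103, 121, 125, 126, 126]
160 [68, 65, 66, 72, 77, 79, 78, 80, 83, 89, 92, 85, 72, 77, 105, 121, 126, 126, 126]
163 [63, 64, 63, 64, 65, 67, 73, 84, 92, 98, 97, 91, 77, 78, 104, 121, 125, 126, 126]
166 [63, 63, 62, 64, 63, 63, 64, 69, 73, 77, 77, 74, 76, 92, 112, 123, 125, 125, 125]
169 [63, 63, 63, 64, 63, 65, 70, 78, 85, 89, 89, 85, 87, 103, 120, 128, 128, 131, 133]
172 [62, 63, 64, 64, 64, 67, 74, 86, 95, 99, 98, 91, 93, 114, 142, 156, 160, 160, 162]
175 [63, 63, 63, 64, 64, 67, 75, 87, 95, 99, 98, 93, 98, 124, 150, 161, 165, 165, 166]
178 [62, 63, 63, 64, 65, 66, 75, 87, 96, 100, 98, 92, 97, 126, 153, 163, 165, 165, 165]
181 [63, 63, 64, 64, 65, 67, 76, 88, 97, 100, 97, 91, 98, 126, 151, 163, 165, 166, 166]
184 [64, 63, 65, 63, 65, 66, 76, 89, 
[... 980 characters left out ...]
27, 125, 120, 108, 103, 103, 104, 107, 117, 124, 125]
168 [127, 126, 119, 106, 96, 97, 98, 104, 116, 124, 127]
169 [131, 131, 122, 105, 96, 97, 97, 103, 116, 126, 128]
180 [163, 156, 136, 112, 100, 98, 105, 132, 165, 176, 172]
181 [166, 162, 141, 114, 101, 99, 106, 132, 166, 181, 178]
182 [174, 170, 145, 114, 100, 98, 105, 132, 168, 187, 190]
183 [184, 177, 147, 113, 99, 98, 103, 128, 164, 184, 191]
184 [193, 182, 148, 113, 97, 95, 100, 119, 148, 165, 176]
185 [196, 185, 158, 127, 114, 112, 113, 122, 139, 149, 153]
186 [198, 192, 178, 162, 153, 151, 153, 155, 160, 158, 146]
187 [198, 199, 194, 188, 185, 185, 185, 183, 178, 164, 141]
188 [194, 198, 200, 200, 198, 197, 191, 182, 168, 148, 125]
```

View pics/s18.png

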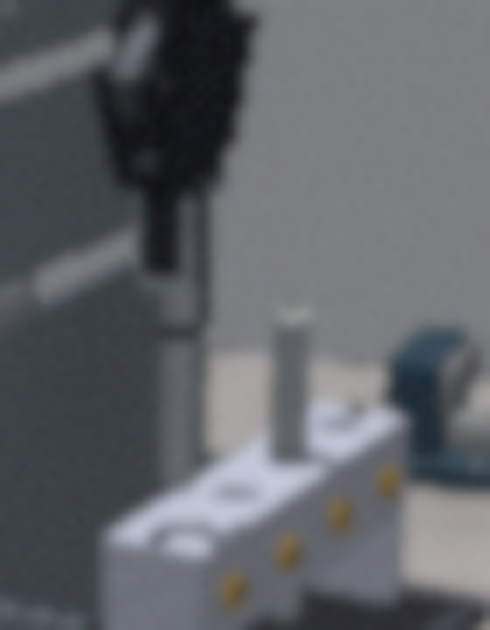

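>>> {"fn": "arm_command", "kwargs": {
  "targets": [
    {"offset": [0.001, 0, -0.005], "angular": [0, 0, 0]},
    {"offset": [0.001, 0, -0.01], "angular": [0, 0, 0]},
    {"offset": [0.001, 0, -0.014], "angular": [0, 0, 0]},
    {"offset": [0.001, 0, -0.018], "angular": [0, 0, 0]},
    {"offset": [0.001, 0, -0.02], "angular": [0, 0, 0]},
    {"offset": [0.001, 0, -0.02], "angular": [0, 0, 0]}
  ]
}}

```text
t: 26.28
tcp_pos: [529.0, -136.5, 202.0]
eef_rot: [3.139, 0.007, 3.138]
wrist_force: [0.2, 0.0, -0.5]
opening: 14.3
```

>>> {"fn": "arm_command", "kwargs": {
  "targets": [
    {"offset": [0, 0, -0.002], "angular": [0, 0, 0]},
    {"offset": [0, 0, -0.004], "angular": [0, 0, 0]},
    {"offset": [0, 0, -0.006], "angular": [0, 0, 0]},
    {"offset": [0, 0, -0.008], "angular": [0, 0, 0]},
    {"offset": [0, 0, -0.008], "angular": [0, 0, 0]}
  ]
}}

```text
t: 26.9
tcp_pos: [528.5, -136.4, 193.5]
eef_rot: [3.139, 0.006, 3.138]
wrist_force: [-2.9, 0.7, -2.9]
opening: 14.1
```

```bash
python3 - <<'E'
from h import *
im=cv2.cvtColor(cv2.imread("pics/side0.png"),cv2.COLOR_BGR2GRAY).astype(int)
d=snap("side")
print(proj(d,[[442.2,148.1,152],[442.4,41.1,137],[510.5,-235,160]]).tolist())
for u in (340,341): print(u,im[208:232,u].tolist())
for u in (354,355): print(u,im[196:220,u].tolist())
g=cv2.cvtColor(d["frame"],cv2.COLOR_RGB2GRAY).astype(int)
for u in (360,361,362): print(u,g[156:175,u].tolist())
E
```

```text
[[340.5, 218.0], [354.9, 206.9], [360.5, 163.8]]
340 [120, 121, 119, 119, 121, 121, 119, 121, 125, 135, 149, 168, 170, 146, 118, 106, 102, 101, 101, 101, 102, 102, 101, 102]
341 [120, 118, 119, 119, 122, 121, 119, 121, 127, 137, 152, 170, 169, 144, 119, 105, 104, 103, 103, 103, 104, 103, 103, 103]
354 [114, 108, 107, 106, 107, 108, 104, 97, 92, 101, 125, 153, 159, 139, 116, 104, 102, 101, 101, 101, 102, 102, 100, 101]
355 [111, 106, 107, 106, 107, 105, 102, 98, 95, 105, 127, 155, 161, 144, 120, 108, 104, 104, 105, 105, 103, 105, 104, 105]
360 [126, 126, 126, 125, 125, 126, 126, 129, 136, 137, 121, 102, 97, 95, 97, 98, 99, 99, 99]
361 [126, 126, 126, 127, 126, 125, 124, 129, 140, 142, 124, 104, 96, 94, 97, 97, 97, 96, 96]
362 [127, 126, 125, 126, 125, 127, 126, 131, 143, 144, 122, 104, 98, 98, 99, 101, 99, 102, 100]
```

Tube 1's eye row agrees with a top height of about 160 mm within roughly 1 mm, so its depth is good. I'll continue tube 2, easing x.

>>> {"fn": "arm_command", "kwargs": {
  "targets": [
    {"offset": [-0.001, 0, -0.002], "angular": [0, 0, 0]},
    {"offset": [-0.001, 0, -0.005], "angular": [0, 0, 0]},
    {"offset": [-0.001, 0, -0.008], "angular": [0, 0, 0]},
    {"offset": [-0.001, 0, -0.011], "angular": [0, 0, 0]},
    {"offset": [-0.001, 0, -0.011], "angular": [0, 0, 0]}
  ]
}}

```text
t: 27.58
tcp_pos: [527.6, -136.4, 182.3]
eef_rot: [3.139, 0.006, 3.138]
wrist_force: [-0.3, 0.4, -2.0]
opening: 14.6
```

>>> {"fn": "arm_command", "kwargs": {
  "targets": [
    {"offset": [0, 0, -0.003], "angular": [0, 0, 0]},
    {"offset": [0, 0, -0.006], "angular": [0, 0, 0]},
    {"offset": [0, 0, -0.009], "angular": [0, 0, 0]},
    {"offset": [0, 0, -0.012], "angular": [0, 0, 0]},
    {"offset": [0, 0, -0.015], "angular": [0, 0, 0]},
    {"offset": [0, 0, -0.015], "angular": [0, 0, 0]}
  ]
}}

```text
t: 28.32
tcp_pos: [527.6, -136.4, 166.8]
eef_rot: [3.139, 0.006, 3.138]
wrist_force: [-0.8, -0.4, -3.0]
opening: 14.7
```

>>> {"fn": "arm_command", "kwargs": {
  "targets": [
    {"offset": [0, 0, -0.003], "angular": [0, 0, 0]},
    {"offset": [0, 0, -0.006], "angular": [0, 0, 0]},
    {"offset": [0, 0, -0.009], "angular": [0, 0, 0]},
    {"offset": [0, 0, -0.012], "angular": [0, 0, 0]},
    {"offset": [0, 0, -0.015], "angular": [0, 0, 0]},
    {"offset": [0, 0, -0.018], "angular": [0, 0, 0]},
    {"offset": [0, 0, -0.021], "angular": [0, 0, 0]},
    {"offset": [0, 0, -0.021], "angular": [0, 0, 0]}
  ]
}}

```text
t: 29.32
tcp_pos: [527.4, -136.4, 145.2]
eef_rot: [3.139, 0.005, 3.138]
wrist_force: [0.9, -0.6, -3.2]
opening: 14.2
```

```bash
python3 - <<'E'
from h import *
s=arm.get_state();p=s['tcp_pos'];print(s['t'],p,s['eef_rot'],s['wrist_force'],s['opening'])
d=snap("side");crop(d,325,150,385,210,9,"s19.png")
g=cv2.cvtColor(d["frame"],cv2.COLOR_RGB2GRAY).astype(int)
for u in (344,345,346,361): print(u,g[180:202,u].tolist())
E
```

```text
29.325 [ 527.43889253 -136.42641801  145.22834027] [3.13887614 0.00529784 3.13764692] [ 0.89116695 -0.62977253 -3.24905808] 14.18722257166916
344 [33, 38, 37, 39, 39, 50, 70, 88, 94, 94, 94, 95, 90, 77, 78, 92, 115, 140, 147, 132, 119, 113]
345 [56, 60, 61, 61, 63, 67, 80, 92, 99, 99, 98, 96, 85, 71, 72, 93, 116, 134, 138, 128, 116, 113]
346 [76, 76, 78, 77, 78, 81, 89, 96, 100, 100, 102, 98, 87, 75, 76, 95, 113, 125, 128, 123, 115, 112]
361 [98, 98, 98, 99, 96, 112, 150, 185, 189, 168, 135, 112, 104, 101, 101, 101, 105, 101, 96, 87, 89, 93]
```

View pics/s19.png

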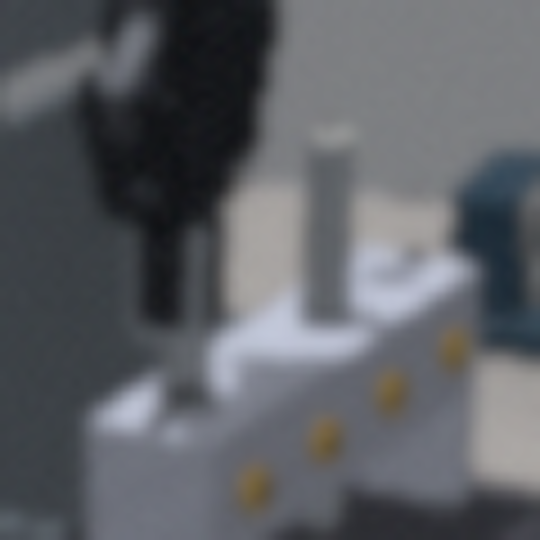

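>>> {"fn": "arm_command", "kwargs": {
  "targets": [
    {"offset": [0, 0, -0.002], "angular": [0, 0, 0]},
    {"offset": [0, 0, -0.004], "angular": [0, 0, 0]},
    {"offset": [0, 0, -0.0066], "angular": [0, 0, 0]},
    {"offset": [0, 0, -0.0066], "angular": [0, 0, 0]},
    {"offset": [0, 0, -0.0066], "angular": [0, 0, 0]}
  ]
}}

```text
t: 30.0
tcp_pos: [527.5, -136.4, 138.4]
eef_rot: [3.139, 0.005, 3.138]
wrist_force: [1.2, -0.2, -3.1]
opening: 14.9
```

>>> {"fn": "arm_command", "kwargs": {
  "targets": [
    {"offset": [0, 0, 0], "angular": [0, 0, 0]},
    {"offset": [0, 0, 0], "angular": [0, 0, 0]},
    {"offset": [0, 0, 0], "angular": [0, 0, 0]},
    {"offset": [0, 0, 0.03], "angular": [0, 0, 0]},
    {"offset": [0, 0, 0.07], "angular": [0, 0, 0]},
    {"offset": [0, 0, 0.11], "angular": [0, 0, 0]},
    {"offset": [-0.03, 0, 0.15], "angular": [0, 0, -9]},
    {"offset": [-0.06, 0, 0.19], "angular": [0, 0, -18]},
    {"offset": [-0.1, 0, 0.22], "angular": [0, 0, -27]},
    {"offset": [-0.13, 0, 0.24], "angular": [0, 0, -36]},
    {"offset": [-0.15, 0, 0.24], "angular": [0, 0, -45]},
    {"offset": [-0.15, 0, 0.24], "angular": [0, 0, -45]}
  ],
  "jaw": 0.035
}}

```text
t: 31.5
tcp_pos: [376.6, -136.4, 378.8]
eef_rot: [3.138, 0.006, 2.352]
wrist_force: [0.5, -0.9, -0.0]
opening: 35.0
```

```bash
python3 - <<'E'
from h import *
s=arm.get_state();p=s['tcp_pos'];print(s['t'],p,s['eef_rot'],s['wrist_force'],s['opening'])
d=snap("side");crop(d,325,150,385,210,9,"s20.png")
t=snap("top");crop(t,340,160,440,260,6,"t20.png")
g=cv2.cvtColor(d["frame"],cv2.COLOR_RGB2GRAY).astype(int)
for u in (344,345,346): print(u,g[168:202,u].tolist())
for u in (360,361,362): print(u,g[156:190,u].tolist())
print(proj(d,[[526.5,-136.4,153],[526.5,-136.4,95],[510.5,-235,160]]).tolist(),proj(t,[[526.5,-136.4,153],[510.5,-235,160]]).tolist())
E
```

```text
31.5 [ 376.58984612 -136.36417535  378.8214032 ] [3.13831169 0.00630109 2.3522048 ] [ 0.48416837 -0.87293689 -0.0242484 ] 34.959908733480084
344 [65, 64, 66, 65, 65, 76, 103, 132, 138, 117, 99, 92, 93, 92, 92, 92, 92, 93, 93, 93, 94, 93, 96, 98, 104, 103, 98, 101, 132, 160, 159, 135, 118, 112]
345 [64, 64, 64, 65, 66, 75, 98, 125, 131, 119, 103, 96, 96, 96, 96, 97, 97, 98, 98, 96, 98, 97, 99, 100, 98, 98, 96, 105, 144, 174, 170, 143, 121, 112]
346 [63, 65, 63, 65, 67, 69, 89, 114, 124, 116, 103, 97, 98, 96, 97, 97, 97, 98, 98, 99, 99, 102, 100, 101, 101, 99, 95, 106, 149, 179, 177, 150, 123, 112]
360 [126, 125, 125, 125, 126, 126, 125, 128, 138, 136, 119, 102, 95, 96, 95, 97, 100, 100, 98, 97, 97, 98, 98, 97, 98, 99, 100, 99, 96, 114, 153, 186, 198, 196]
361 [126, 126, 126, 126, 127, 125, 123, 129, 140, 141, 123, 103, 96, 94, 95, 97, 97, 96, 96, 96, 97, 95, 96, 96, 98, 98, 98, 97, 97, 112, 151, 186, 196, 189]
362 [126, 127, 127, 126, 127, 127, 125, 130, 142, 144, 123, 104, 97, 98, 98, 100, 100, 100, 100, 99, 98, 101, 101, 102, 104, 105, 106, 104, 100, 113, 151, 184, 190, 176]
[[344.8, 175.2], [344.6, 194.8], [360.5, 163.8]] [[362.9, 212.9], [396.1, 218.2]]
```

View pics/s20.png

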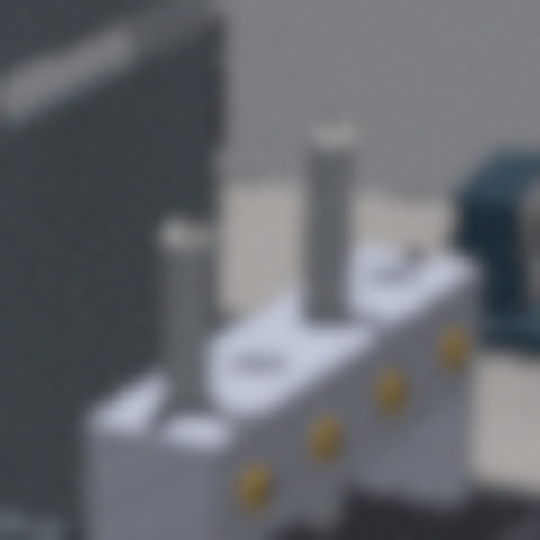

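View pics/t20.png

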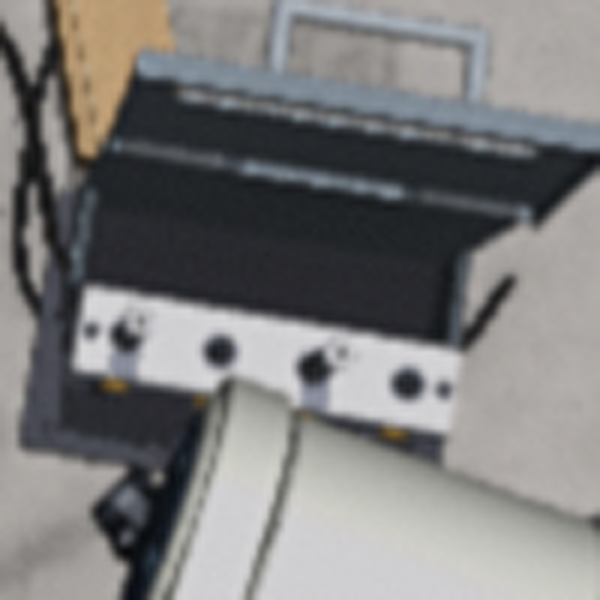

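```bash
python3 - <<'E'
from h import *
d=snap("side")
im=cv2.cvtColor(cv2.imread("pics/side0.png"),cv2.COLOR_BGR2GRAY).astype(int)
g=cv2.cvtColor(d["frame"],cv2.COLOR_RGB2GRAY).astype(int)
print(im[240:256,339:343].mean(1).tolist());print(im[222:236,353:357].mean(1).tolist())
o=d["world_from_camera"][:2,3]
def front(x,y,zs):
    c=np.array([x,y]);f=(o-c)/np.linalg.norm(o-c)*8
    return proj(d,[[*(c+f),z] for z in zs])[:,1].tolist()
print('t1 stand top,ring',front(442.2,148.1,(152,87)))
print('t2 stand',front(442.4,41.1,(137,79)))
print('t1 bore',front(510.5,-235,(160,95)))
print('t2 bore',front(526.5,-136.4,(153,95)))
E
```

```text
[102.0, 102.5, 102.75, 102.75, 102.0, 96.25, 81.5, 68.0, 77.25, 94.0, 102.0, 103.0, 105.25, 119.75, 148.5, 173.5]
[105.25, 105.25, 105.0, 104.75, 105.0, 104.75, 102.0, 90.5, 75.5, 76.0, 96.75, 125.0, 154.5, 175.0]
t1 stand top,ring [219.5, 246.8]
t2 stand [208.2, 230.6]
t1 bore [164.6, 185.5]
t2 bore [176.1, 195.8]
```

Both rings measure level with the face within about 1.5 mm, and both tubes are upright and released. Next I'll move to the guard handle.

>>> {"fn": "arm_command", "kwargs": {
  "targets": [
    {"offset": [0.02, -0.007, 0.015], "angular": [0, 0, -6]},
    {"offset": [0.06, -0.02, 0.02], "angular": [0, 0, -14]},
    {"offset": [0.1, -0.035, 0.02], "angular": [0, 0, -22]},
    {"offset": [0.15, -0.052, 0.02], "angular": [0, 0, -30]},
    {"offset": [0.2, -0.07, 0.02], "angular": [0, 0, -39]},
    {"offset": [0.24, -0.085, 0.02], "angular": [0, 0, -47]},
    {"offset": [0.262, -0.092, 0.02], "angular": [0, 0, -53.5]},
    {"offset": [0.269, -0.094, 0.02], "angular": [0, 0, -53.5]},
    {"offset": [0.269, -0.094, 0.02], "angular": [0, 0, -53.5]},
    {"offset": [0.269, -0.094, 0.02], "angular": [0, 0, -53.5]}
  ],
  "jaw": 0.035
}}

```text
t: 32.9
tcp_pos: [646.4, -230.1, 398.4]
eef_rot: [3.139, 0.005, 1.423]
wrist_force: [-0.3, 0.1, 0.6]
opening: 34.9
```

```bash
python3 - <<'E'
from h import *
s=arm.get_state();p=s['tcp_pos'];print(s['t'],p,s['eef_rot'],s['wrist_force'],s['opening'])
d=snap("side");crop(d,280,40,420,220,4,"s21.png")
E
```

```text
32.9 [ 646.3927589  -230.10997944  398.36739709] [3.13893081 0.00521313 1.42334828] [-0.33955621  0.11333988  0.64608524] 34.928426858297435
```

View pics/s21.png

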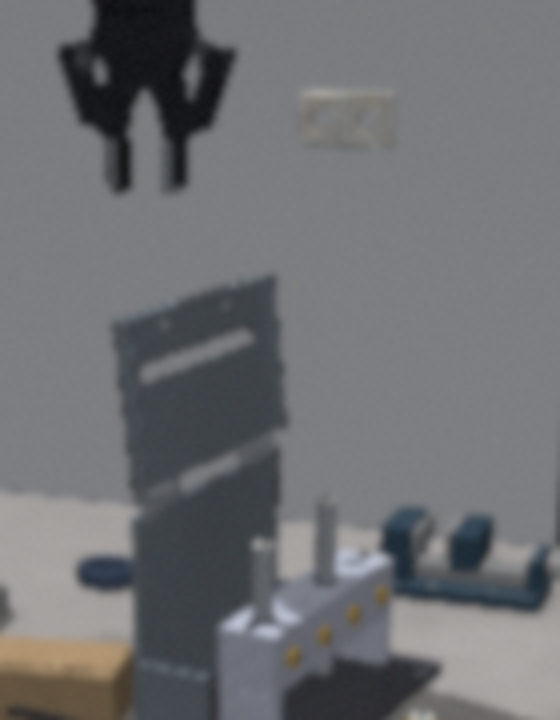

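>>> {"fn": "arm_command", "kwargs": {
  "targets": [
    {"offset": [-0.0005, -0.0005, -0.03], "angular": [0, 0, 0]},
    {"offset": [-0.0005, -0.0005, -0.065], "angular": [0, 0, 0]},
    {"offset": [-0.0005, -0.0005, -0.09], "angular": [0, 0, 0]},
    {"offset": [-0.0005, -0.0005, -0.1], "angular": [0, 0, 0]},
    {"offset": [-0.0005, -0.0005, -0.1062], "angular": [0, 0, 0]},
    {"offset": [-0.0005, -0.0005, -0.1062], "angular": [0, 0, 0]}
  ]
}}

```text
t: 33.7
tcp_pos: [646.1, -230.7, 293.1]
eef_rot: [3.138, 0.005, 1.423]
wrist_force: [0.9, -0.6, 0.2]
opening: 35.0
```

>>> {"fn": "arm_command", "kwargs": {
  "targets": [
    {"offset": [0, 0, 0], "angular": [0, 0, 0]},
    {"offset": [0, 0, 0], "angular": [0, 0, 0]},
    {"offset": [0, 0, 0], "angular": [0, 0, 0]},
    {"offset": [0, 0, 0], "angular": [0, 0, 0]},
    {"offset": [0, 0, 0], "angular": [0, 0, 0]}
  ],
  "jaw": 0.0,
  "grip_force": 40
}}

```text
t: 34.33
tcp_pos: [646.5, -230.9, 294.1]
eef_rot: [3.136, 0.006, 1.423]
wrist_force: [0.4, 0.1, 5.3]
opening: 8.7
```

```bash
python3 - <<'E'
from h import *
s=arm.get_state();p=s['tcp_pos'];print(s['t'],p,s['eef_rot'],s['wrist_force'],s['opening'])
# circle through bar positions seen while opening (TCP-6): use plane coordinate along head x
yaw=-.16;c,sn=np.cos(yaw),np.sin(yaw)
Q=np.array([[494.2,-206.5,243.4],[516.8,-210.2,272.9],[576.8,-219.8,302.5],[645.9,-230.8,292.0]])
X=Q[:,0]*c+Q[:,1]*sn;Z=Q[:,2]-6
A=np.c_[2*X,2*Z,np.ones(4)];b=X**2+Z**2;h=np.linalg.lstsq(A,b,rcond=None)[0]
r=np.sqrt(h[2]+h[0]**2+h[1]**2);print('hinge',h[:2],'r',r)
xn=p[0]*c+p[1]*sn;zn=p[2]-6
hx,hz=h[0],h[1]
r=np.hypot(xn-hx,zn-hz);print('r now',r)
a0=np.arctan2(zn-hz,-(xn-hx));print('theta',a0-.3243)
for th in np.arange(round(a0-.3243,1)-.1,-.06,-.1):
    a=th+.3243;dx=hx-r*np.cos(a)-xn;dz=hz+r*np.sin(a)-zn
    print(round(th,2),np.round([dx*c/1000,dx*sn/1000,dz/1000],4).tolist())
E
```

```text
34.325 [ 646.49281661 -230.87206289  294.08627204] [3.13600233 0.00570882 1.42286564] [0.40442514 0.12066174 5.2554474 ] 8.669924690610198
hinge [622.93512703 181.57211383] r 116.42383982277477
r now 118.56574697999632
theta 1.7012819360241838
1.6 [-0.0109, 0.0018, 0.0047]
1.5 [-0.0221, 0.0036, 0.0083]
1.4 [-0.0335, 0.0054, 0.0107]
1.3 [-0.0452, 0.0073, 0.0119]
1.2 [-0.0569, 0.0092, 0.0119]
1.1 [-0.0685, 0.0111, 0.0108]
1.0 [-0.08, 0.0129, 0.0085]
0.9 [-0.0912, 0.0147, 0.005]
0.8 [-0.102, 0.0165, 0.0004]
0.7 [-0.1122, 0.0181, -0.0052]
0.6 [-0.1219, 0.0197, -0.0119]
0.5 [-0.1309, 0.0211, -0.0195]
0.4 [-0.1391, 0.0224, -0.028]
0.3 [-0.1464, 0.0236, -0.0372]
0.2 [-0.1527, 0.0246, -0.0472]
0.1 [-0.1581, 0.0255, -0.0577]
-0.0 [-0.1624, 0.0262, -0.0687]
```

>>> {"fn": "arm_command", "kwargs": {
  "targets": [
    {"offset": [-0.0055, 0.001, 0.0025], "angular": [0, 0, 0]},
    {"offset": [-0.0109, 0.0018, 0.0047], "angular": [0, 0, 0]},
    {"offset": [-0.0221, 0.0036, 0.008], "angular": [0, 0, 0]},
    {"offset": [-0.0335, 0.0054, 0.0103], "angular": [0, 0, 0]},
    {"offset": [-0.0452, 0.0073, 0.0115], "angular": [0, 0, 0]},
    {"offset": [-0.0569, 0.0092, 0.0115], "angular": [0, 0, 0]},
    {"offset": [-0.0685, 0.0111, 0.0104], "angular": [0, 0, 0]}
  ]
}}

```text
t: 35.2
tcp_pos: [578.5, -219.6, 306.2]
eef_rot: [3.132, 0.006, 1.423]
wrist_force: [2.2, 0.9, 15.6]
opening: 8.5
```

>>> {"fn": "arm_command", "kwargs": {
  "targets": [
    {"offset": [-0.005, 0.0008, -0.002], "angular": [0, 0, 0]},
    {"offset": [-0.01, 0.0016, -0.0045], "angular": [0, 0, 0]},
    {"offset": [-0.01, 0.0016, -0.0045], "angular": [0, 0, 0]}
  ]
}}

```text
t: 35.58
tcp_pos: [568.2, -217.9, 303.7]
eef_rot: [3.131, 0.006, 1.423]
wrist_force: [-3.0, 1.7, 14.9]
opening: 8.1
```

```bash
python3 - <<'E'
from h import *
s=arm.get_state();p=s['tcp_pos'];print(s['t'],p,s['eef_rot'],s['wrist_force'],s['torque'],s['opening'])
d=snap("side");crop(d,280,40,420,220,4,"s22.png")
E
```

```text
35.575 [ 568.16775081 -217.92522782  303.73777804] [3.13082085 0.00586496 1.42265568] [-2.96277723  1.69186246 14.90189619] [ 0.31641015  0.36589952 -0.16750814] 8.059212121990663
```

View pics/s22.png

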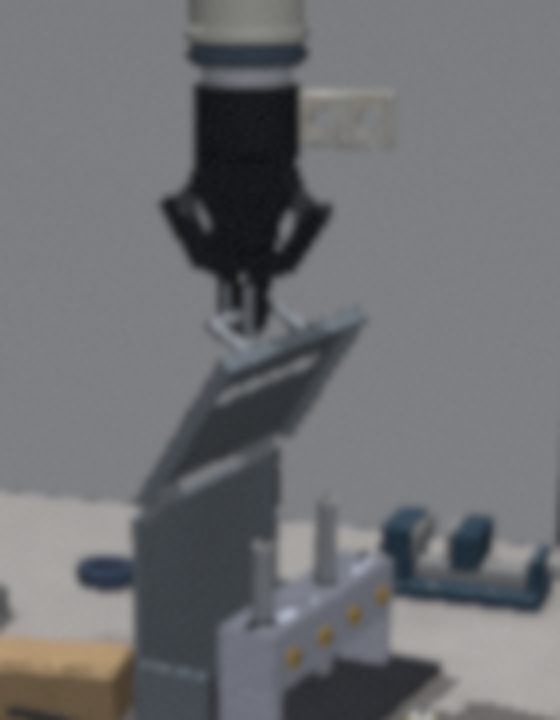

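>>> {"fn": "arm_command", "kwargs": {
  "targets": [
    {"offset": [-0.0065, 0.0009, -0.0015], "angular": [0, 0, 0]},
    {"offset": [-0.0129, 0.0018, -0.0035], "angular": [0, 0, 0]},
    {"offset": [-0.0237, 0.0036, -0.008], "angular": [0, 0, 0]},
    {"offset": [-0.0339, 0.0052, -0.0135], "angular": [0, 0, 0]},
    {"offset": [-0.0436, 0.0068, -0.0205], "angular": [0, 0, 0]},
    {"offset": [-0.0526, 0.0082, -0.028], "angular": [0, 0, 0]}
  ]
}}

```text
t: 36.38
tcp_pos: [514.7, -209.5, 275.1]
eef_rot: [3.131, 0.006, 1.423]
wrist_force: [6.5, 2.4, -1.5]
opening: 8.5
```

>>> {"fn": "arm_command", "kwargs": {
  "targets": [
    {"offset": [-0.0073, 0.001, -0.009], "angular": [0, 0, 0]},
    {"offset": [-0.0146, 0.0022, -0.0185], "angular": [0, 0, 0]},
    {"offset": [-0.0209, 0.0032, -0.029], "angular": [0, 0, 0]},
    {"offset": [-0.0263, 0.0041, -0.0395], "angular": [0, 0, 0]},
    {"offset": [-0.029, 0.0045, -0.0455], "angular": [0, 0, 0]},
    {"offset": [-0.029, 0.0045, -0.0455], "angular": [0, 0, 0]}
  ]
}}

```text
t: 37.12
tcp_pos: [485.3, -204.7, 228.2]
eef_rot: [3.132, 0.005, 1.423]
wrist_force: [4.2, 4.1, -4.6]
opening: 8.4
```

>>> {"fn": "arm_command", "kwargs": {
  "targets": [
    {"offset": [-0.0005, 0, -0.002], "angular": [0, 0, 0]},
    {"offset": [-0.001, 0, -0.004], "angular": [0, 0, 0]},
    {"offset": [-0.0015, 0, -0.006], "angular": [0, 0, 0]},
    {"offset": [-0.0015, 0, -0.006], "angular": [0, 0, 0]}
  ]
}}

```text
t: 37.62
tcp_pos: [484.4, -204.7, 224.8]
eef_rot: [3.13, 0.005, 1.423]
wrist_force: [-6.1, 10.0, 31.8]
opening: 8.4
```

```bash
python3 - <<'E'
from h import *
s=arm.get_state();p=s['tcp_pos'];print(s['t'],p,s['wrist_force'],s['torque'])
d=snap("side");crop(d,290,110,410,220,6,"s23.png")
E
```

```text
37.625 [ 484.37476545 -204.68450992  224.83388746] [-6.12245883 10.03442491 31.84276753] [ 1.42247519  0.97526378 -0.18645797]
```

View pics/s23.png

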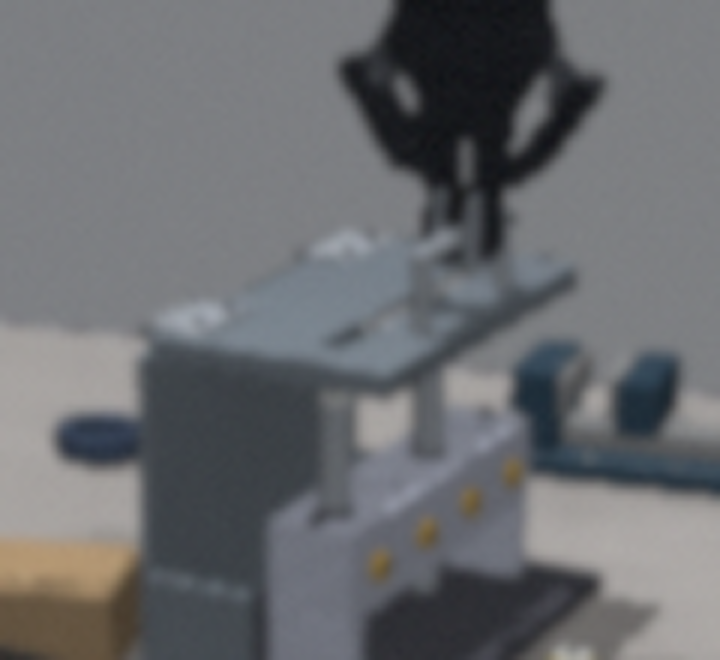

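The guard looks level, with the wrist force rising as if on its stop. I'll release, lift and check the angle.

>>> {"fn": "arm_command", "kwargs": {
  "targets": [
    {"offset": [0, 0, 0], "angular": [0, 0, 0]},
    {"offset": [0, 0, 0], "angular": [0, 0, 0]},
    {"offset": [0, 0, 0], "angular": [0, 0, 0]},
    {"offset": [0, 0, 0], "angular": [0, 0, 0]},
    {"offset": [0, 0, 0.02], "angular": [0, 0, 0]},
    {"offset": [0, 0, 0.06], "angular": [0, 0, 0]},
    {"offset": [0, 0, 0.11], "angular": [0, 0, 0]},
    {"offset": [-0.02, 0.03, 0.14], "angular": [0, 0, 0]},
    {"offset": [-0.04, 0.08, 0.16], "angular": [0, 0, 0]},
    {"offset": [-0.06, 0.13, 0.16], "angular": [0, 0, 0]},
    {"offset": [-0.07, 0.19, 0.16], "angular": [0, 0, 0]},
    {"offset": [-0.08, 0.24, 0.16], "angular": [0, 0, 0]},
    {"offset": [-0.09, 0.29, 0.16], "angular": [0, 0, 0]},
    {"offset": [-0.09, 0.29, 0.16], "angular": [0, 0, 0]}
  ],
  "jaw": 0.04
}}

```text
t: 39.42
tcp_pos: [393.6, 87.9, 384.8]
eef_rot: [3.13, 0.005, 1.427]
wrist_force: [0.1, -0.5, -0.1]
opening: 39.8
```

```bash
python3 - <<'E'
from h import *
s=arm.get_state();print(s['t'],s['tcp_pos'],s['wrist_force'],s['opening'])
d=snap("side");crop(d,305,130,405,220,8,"s24.png")
t=snap("top");crop(t,340,170,440,260,8,"t24.png")
yaw=-.163;R=np.array([[np.cos(yaw),-np.sin(yaw)],[np.sin(yaw),np.cos(yaw)]]);O=np.array([514,-210])
for th in (0,.06,.12):
    c,sn=np.cos(th),np.sin(th)
    G=lambda x,y,z:[*(O+R@[85+x*c+z*sn,y]),177-x*sn+z*c]
    P=[G(-113,49,38),G(-113,-49,38),G(-126,108,1),G(-126,-108,1),G(0,108,1)]
    print(th,'side',[((p[0]-305+.5)*8-.5,(p[1]-130+.5)*8-.5) for p in proj(d,P).tolist()])
    print(th,'top',[((p[0]-340+.5)*8-.5,(p[1]-170+.5)*8-.5) for p in proj(t,P).tolist()])
E
```

```text
39.425 [393.59232674  87.91946293 384.75300428] [ 0.1263092  -0.54623639 -0.11826962] 39.84751008501174
0 side [(432.3000000000002, 184.29999999999995), (550.6999999999998, 122.70000000000005), (386.6999999999998, 338.70000000000005), (643.5, 189.0999999999999), (61.90000000000009, 286.70000000000005)]
0 top [(265.9000000000001, 414.70000000000005), (538.6999999999998, 461.0999999999999), (89.09999999999991, 432.29999999999995), (671.5, 532.3), (141.0999999999999, 103.5)]
0.06 side [(425.9000000000001, 164.29999999999995), (545.0999999999999, 104.29999999999995), (386.6999999999998, 316.29999999999995), (643.5, 169.0999999999999), (61.90000000000009, 286.70000000000005)]
0.06 top [(269.9000000000001, 405.9000000000001), (544.3000000000002, 452.29999999999995), (90.69999999999982, 429.9000000000001), (677.0999999999999, 529.9000000000001), (141.0999999999999, 103.5)]
0.12 side [(418.6999999999998, 145.0999999999999), (537.9000000000001, 85.90000000000009), (385.0999999999999, 294.70000000000005), (641.9000000000001, 149.9000000000001), (61.90000000000009, 285.9000000000001)]
0.12 top [(273.9000000000001, 395.5), (549.0999999999999, 442.70000000000005), (93.09999999999991, 425.9000000000001), (682.6999999999998, 526.7), (141.0999999999999, 103.5)]
```

View pics/s24.png

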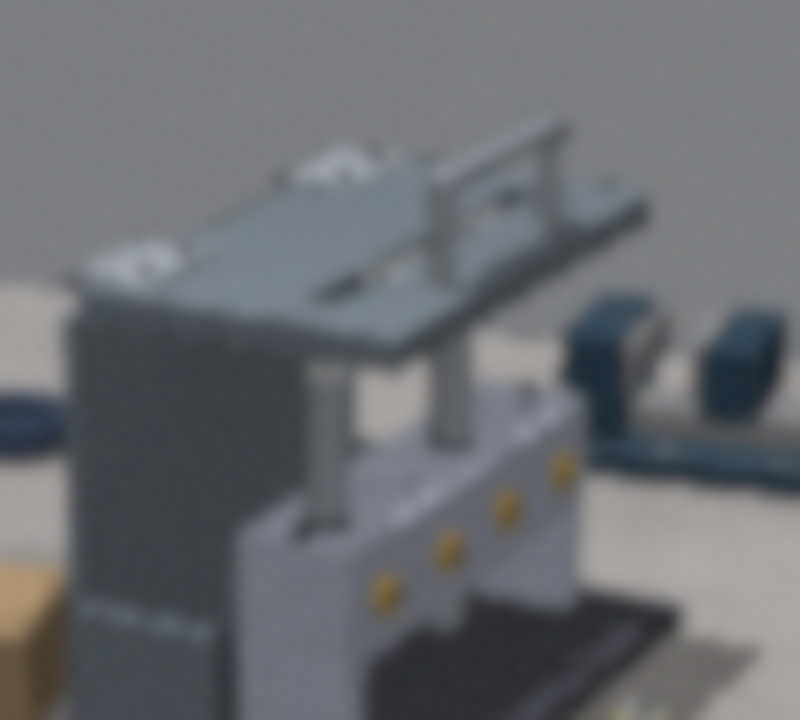

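View pics/t24.png

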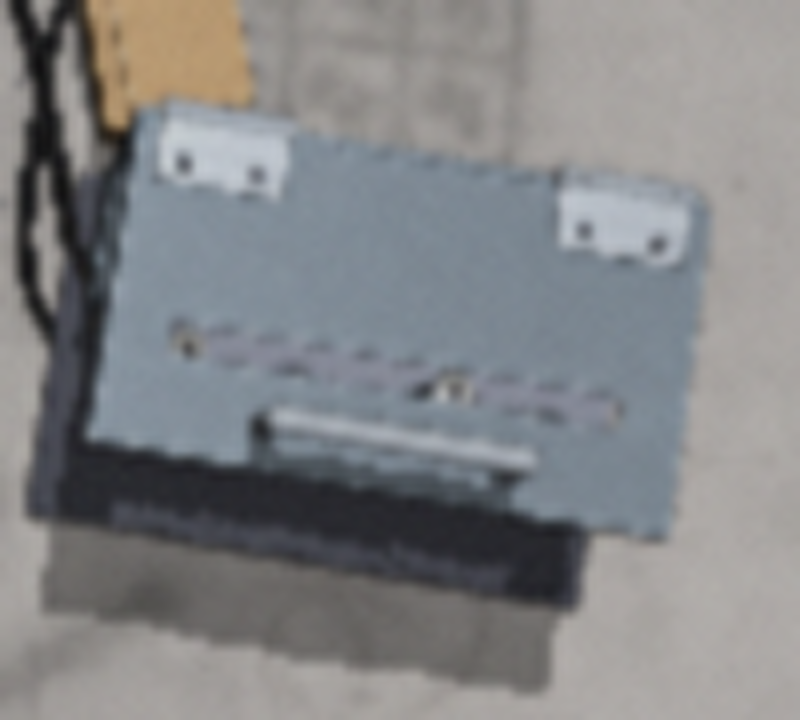

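Measured bar ends are (440,180) and (560,125), against (432,184) and (551,123) predicted for θ=0. The guard is shut and both eyes show in the slot. I'll hand in.

```bash
python3 - <<'E'
from h import *
print(arm.finish_job())
E
```

```text
the job is handed in; nothing more can be done
None
```

The job was handed in at about 39 s on the robot clock, and no verdict was reported. The guard was folded back to about 1.7 rad, both tubes were set, and the guard was folded down again. Only two tubes were in the stand, one long and one short. The long one is in the bore at (509, −234) and the short one in the bore at (526, −136).

- **Tubes:** Comparing the eye position with the block face in the side view puts both rings level to within about 1.5 mm (limit 4 mm). Both stand upright and are let go. I could not make out the exposed half of either ring clearly after release. The edge profile alone would allow rings up to about 2 mm low, still inside the limit.
- **Guard:** It started slightly open, at about 0.2 rad. At the end the side view fits 0 to 0.01 rad, and the wrist force rose to 32 N against the stop before I released it. While folding down I also saw about 15 N of vertical force that I did not explain.
- **Left alone:** The arm did not go near the carton, cutters, green screwdriver or yellow look-alike. I did not measure them again at the end.

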